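# Sort the odds and ends into the peg box, spares tray and soap dish

### The job

Sort these odds and ends lying on the sink cupboard shelf: both clothes pegs into the wooden peg box, the sink plug into the large empty bay of the plumbing spares tray, and the nail brush into the soap dish, bristles down and flat on its floor. The peg box is shut, so first turn its swing tab fully aside, then lift out the cover and lay it flat, knob up, in the middle of the drip mat, and leave it there.

Things in the scene. Friction and masses are not known exactly. Their poses are not given: they have to be found in the camera images.
- cover_knob (a point): lift-out cover of the peg box: plywood panel 108 (x) by 158 (y) by 6 mm, a round dark wooden knob 26 mm across and 26 mm tall upright in its middle. The point is the knob's centre, 19 mm above the panel's underside, z up. About 90 g. It lies loose in the box's frame with 3 mm play all round, underside 50 mm above the shelf, centred over the box's origin
- tab (a joint): swing tab (turn button): dark wooden bar 52 mm long, 12 wide, with round ends, that turns on a screw through its middle, at x -69, y 0 mm in the peg box's frame; it spans 59.5 to 73.5 mm above the shelf. Rad, anticlockwise from above: 0 = along the box's x, one end 11 mm over the cover; +1.57 or -1.57 = along the frame, clear. Turns either way to stops at 1.75; friction 0.02 N m; stays put
- peg_a_mid (a point): plain wooden spring clothes peg lying on its side, 76 mm long, 11 mm high; x along it to the jaw end, z up; 16 mm wide (y) over the middle and jaw end, tail end (-x) splayed to 26 mm. Point at its centre, 5.5 mm above its underside. 14 g. Both pegs are alike
- peg_b_mid (a point): the other peg: plain wooden spring clothes peg lying on its side, 76 mm long, 11 mm high; x along it to the jaw end, z up; 16 mm wide (y) over the middle and jaw end, tail end (-x) splayed to 26 mm. Point at its centre, 5.5 mm above its underside. 14 g. Both pegs are alike
- plug_mid (a point): black rubber sink plug standing on its narrow end, 44 mm across the top, 38 mm at the foot, 22 mm high, with a small wire eye 11 mm tall on top. Point at its centre, 11 mm above its underside. About 50 g
- nailbrush_mid (a point): small wooden nail brush, bristles down: 88 mm long (x) by 38 mm wide (y), 30 mm high, z up; the upper 14 mm is the wooden back, below it a bristle block 80 by 32 mm. Point at its centre, 15 mm above the bristle tips. About 60 g
- pegbox: wooden peg box, fixed, shut at the start by cover and tab. Origin on the shelf under the middle of its inside; x to its far side, z up. Inside 102 (x) by 152 mm (y), floor 8 mm above the shelf, ledge for the cover at 50 mm, frame top at 58 mm. Outside from -77 mm (broad near side, carries the tab) to +65 mm in x, +-90 mm in y
- spares_tray: low grey plastic tray for plumbing spares, fixed, with one large empty bay and one small bay holding brass nuts. Origin on the shelf under the middle of the large bay, z up. Large bay 110 (x) by 112 mm (y) inside, floor 4 mm above the shelf; walls 4 mm thick, 40 mm high. The small bay lies beyond the divider, from +60 to +112 mm in y
- dish: white ceramic soap dish, fixed, origin on the shelf under its middle, z up; outside 105 (x) by 150 mm (y), 22 mm high; inside 93 by 138 mm, floor 6 mm above the shelf
- mat: black ribbed rubber drip mat, fixed flat on the shelf, origin under its middle, z up; 150 (x) by 200 mm (y), 4 mm thick, nothing on it at the start
Not all that is in view belongs to the job. There is more than one size of the part that bears cover_knob; the job needs the middle-sized.

How it is judged (in metres and radians):
On the way, in this order (a step that is already met when the one before it is completed fails the run):
1. the swing tab of the peg box is turned aside, clear of the cover ((value of joint tab above 1.2 rad or value of joint tab below -1.2 rad)), for 0.2 s.
2. the cover lies flat on the drip mat, knob up (x of cover_knob in the frame of mat between -0.04 and 0.04 m and y of cover_knob in the frame of mat between -0.045 and 0.045 m and height (world z) of cover_knob below 0.031 m and angle between cover_knob's own z axis and vertical below 0.1 rad), for 0.2 s.
At the end, for the whole second after the job is handed in: Cover flat, knob up, on the drip mat (middle within 40 mm in the mat's x, 45 mm in y); both pegs inside the peg box below its ledge; plug down in the tray's large bay; nail brush bristles down on the dish's floor (within 0.15 rad); all at rest (all of step 2 and x of peg_a_mid in the frame of pegbox between -0.05 and 0.05 m and y of peg_a_mid in the frame of pegbox between -0.075 and 0.075 m and height (world z) of each of peg_a_mid, peg_b_mid below 0.045 m and x of peg_b_mid in the frame of pegbox between -0.05 and 0.05 m and y of peg_b_mid in the frame of pegbox between -0.075 and 0.075 m and x of plug_mid in the frame of spares_tray between -0.048 and 0.048 m and y of plug_mid in the frame of spares_tray between -0.048 and 0.048 m and height (world z) of plug_mid below 0.034 m and x of nailbrush_mid in the frame of dish between -0.036 and 0.036 m and y of nailbrush_mid in the frame of dish between -0.058 and 0.058 m and height (world z) of nailbrush_mid below 0.027 m and angle between nailbrush_mid's own z axis and vertical below 0.15 rad and linear speed of each of cover, peg_a, peg_b, plug, nailbrush below 0.02 m/s); the robot touches nothing.
It also fails if it takes over 138 s, if anything falls off the work surface, if the arm or the gripper's body presses on something with over 40 N, if the wrist force passes 120 N, or if a joint passes its speed limit or range.

### The arm

A 6-joint arm with a two-finger parallel gripper is mounted at the origin on the work surface. World frame = base frame: x ahead of the robot, y to its left, z up, the work surface at z = 0. Lengths are in m, angles in degrees, forces in N, time in s.
With the tool pointing down it reaches from about 0.275 to 0.85 m from the base axis. Payload 5.2 kg.
Tool frame: the origin (TCP) lies at the centre of the arm's flange, where the gripper is bolted on; the fingertips stand 173 mm ahead of it and the grasp point (between the pads) lies 155 mm ahead of it (tcp_to_grasp is the z of the grasp point in the tool frame, in m); z points along the fingers, y is the line along which they close (so a half turn about z gives the same grasp; the last joint's range is limited). The gripper opens to 85 mm and grips with 20 to 120 N. Pads are 22 mm wide; open, the fingers measure 114 mm over their backs; the gripper's body (76 mm by 85 mm) begins 54 mm behind the grasp point. The pads swing forward as they close: fully open they stand 13 mm farther back than shut.
Start: joints at [61.662, 14.817, 87.949, -0, 77.235, -11.62], TCP at [0.158, 0.527, 0.405] pointing down, gripper open.
Joint ranges: [-179.93, 179.93], [-52.35, 119.4], [10.71, 147.94], [-69.91, 249.91], [12.55, 155.21], [-178.61, 178.61]. Speed limits (degrees/s): [147.25, 147.25, 180, 180, 180, 180].

### API

Orientations are given as [roll, pitch, yaw] about the fixed x, y, z axes, in that order (R = Rz(yaw) Ry(pitch) Rx(roll)).
In Python, from bench import get_obs, camera, camera_model, finish_job, tcp_to_grasp gives the robot as it stands.
- The arm moves only by the tool jog_arm, never from a script. Its argument "motion" is a list of rows, each an object of numbers: "tx", "ty", "tz": the shift along the tool's x, y, z in units of 4 cm (1.0 is 4 cm); "ax", "ay", "az": the turn, a rotation vector about the tool's x, y, z in units of 90 degrees (1.0 is 90 degrees); "fingers": the opening, from -1 (shut) to 1 (fully open), so that 0 is half open. A call has 1 to 10 rows; each row shifts and turns the commanded pose from where the row before left it, along the tool's axes as they then stand; what a row does not reach is not made up. A row lasts 1/12 s, in which the tool goes at most 41.7 mm and 7.16 degrees, less where a joint would pass 70% of its speed; a pose out of reach is approached as far as the arm can. A call with a number of a shift or a turn outside -1 to 1 is refused whole. A call with a gripper value outside its range is refused whole. The fingers move at their own pace and stop on an object; "squeeze" is the grip in N (left out, the last holds). Time passes only in rows, so rows that do not move let the fingers close. It gives the time, the measured TCP pose, the force, the opening and the grip force at its end, in the units of the state.
- get_obs(): the state, without advancing time (a new reading comes with each control period).
- camera(name): name is "side" or "top" or "wrist"; returns the picture (480x640x3 uint8, red, green, blue); there is no depth.
- camera_model(name): a dict with "fx", "fy", "cx", "cy" (pixels), "rvec" (rotation vector, rad) and "tvec" (3), from world to camera coordinates, as OpenCV has them; the wrist camera has in their place "T_tool_cam" (4x4, takes a point from camera to tool coordinates, whose origin is the TCP and whose axes are the flange's). Camera axes: x right, y down, z forward; pixel columns grow to the right and rows downward; lengths in m; the calibration is good to about 2 mm. A picture is of the moment at which its call begins: read the wrist's pose just before it. camera_model takes no time and is no camera call.
- finish_job(): hands the job in; it is judged then, once.
The state is a dict: "time": time; "joint_positions": joint angles; "qvel": joint speeds; "effort": joint torques, N m; "ee_pos": TCP position; "tcp_rot": TCP orientation; "wrist_force": force on the tool from outside, world axes, zero at the start; "moment": the same for the moment, N m; "gripper_width": finger opening in m; "grasp_force": force on a finger pad.
Only numpy, scipy, OpenCV 4.12 (cv2) and the standard library are available. Lean on these libraries where they do the work, as an engineer would, in place of code of your own. Each camera call takes 0.05 s, during which the arm holds its last target. There are 200 camera calls.

## Working session

There is one attempt and no reset: what is moved stays moved. The work goes in short steps, Python scripts to look and compute and a tool call to move; the robot and the scene stay as the last step left them, time stands still between calls to the robot, and variables do not carry over. Pictures are saved under pics/ and viewed, at most 14 in all, crops included, and the job is handed in when it is done.

Besides the shell and the picture viewer there is one more tool, called as name(argument=value, ...) on one line, values as JSON. jog_arm: Moves the arm, as the interface text tells. Shifts and turns lie within -1 to 1; 1 stands for 4 cm of shift or 90 degrees of turn. Its arguments: {"type":"object","properties":{"motion":{"type":"array","items":{"type":"object","properties":{"tx":{"type":"number","minimum":-1,"maximum":1},"ty":{"type":"number","minimum":-1,"maximum":1},"tz":{"type":"number","minimum":-1,"maximum":1},"ax":{"type":"number","minimum":-1,"maximum":1},"ay":{"type":"number","minimum":-1,"maximum":1},"az":{"type":"number","minimum":-1,"maximum":1},"fingers":{"type":"number"}}}},"squeeze":{"type":"number"}},"required":["motion"]}

```bash
ls; mkdir -p pics; python3 - <<'E'
from bench import *
import cv2
print(get_obs()); print(tcp_to_grasp)
for n in ["top","side"]:
    cv2.imwrite(f"pics/{n}0.png",camera(n)[:,:,::-1]); print(n,camera_model(n))
print(camera_model("wrist"))
E
```

```text
pics
{'time': 0.0, 'joint_positions': array([ 6.16622006e+01,  1.48592112e+01,  8.80103346e+01, -9.83947116e-05,
        7.72356140e+01, -1.16186241e+01]), 'qvel': array([-0.07956257,  0.00196929,  0.13646258, -0.02371814,  0.0251869 ,
       -0.02186466]), 'effort': array([-2.34212137e-03, -4.46027899e+01, -2.90565437e+01, -5.12916922e-04,
        1.18569538e-02,  1.43308665e-05]), 'ee_pos': array([0.15808969, 0.52656615, 0.40388007]), 'tcp_rot': array([-1.79896976e+02, -2.10848367e-02,  1.63280828e+02]), 'wrist_force': array([ 0.59698751, -0.37485706,  0.04886713]), 'moment': array([ 0.02647817,  0.02329304, -0.01236267]), 'grasp_force': 0.0, 'gripper_width': 0.08559932591753559}
0.1547
top {'fx': 548.8051085999223, 'fy': 548.8051085999223, 'cx': 324.9290812500385, 'cy': 242.98901357118595, 'rvec': array([ 2.17083966, -2.19378839,  0.06531696]), 'tvec': array([-0.00283316,  0.4359077 ,  1.41825998])}
side {'fx': 520.9351148645042, 'fy': 520.9351148645042, 'cx': 319.9982896765203, 'cy': 243.99846140269204, 'rvec': array([ 2.11511316, -0.32384245,  0.15406291]), 'tvec': array([-0.42360059,  0.13148855,  1.07145814])}
{'fx': 425.0370883400031, 'fy': 425.0370883400031, 'cx': 317.71153942927174, 'cy': 238.86161306314148, 'T_tool_cam': array([[-1.92641827e-04, -9.59687698e-01, -2.81068471e-01,
         7.16344864e-02],
       [ 9.99999496e-01, -4.61931413e-04,  8.91840212e-04,
        -1.32994613e-04],
       [-9.85722436e-04, -2.81068157e-01,  9.59687303e-01,
         3.08394475e-02],
       [ 0.00000000e+00,  0.00000000e+00,  0.00000000e+00,
         1.00000000e+00]])}
```

View pics/top0.png

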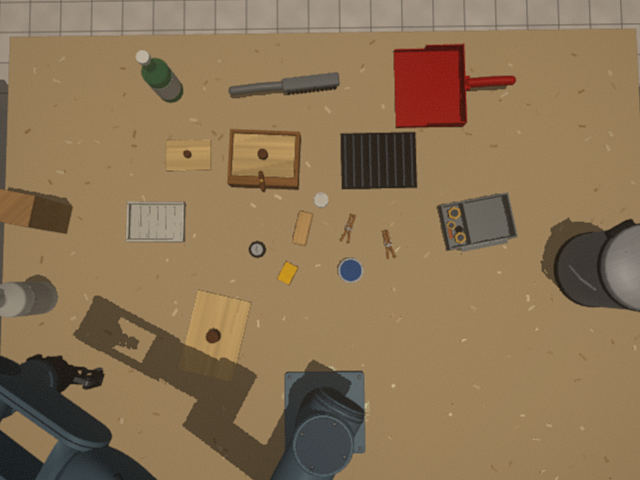

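View pics/side0.png

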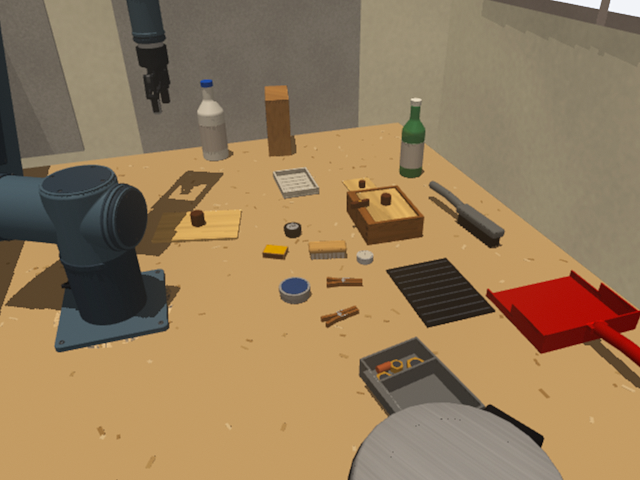

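The top view shows the peg box (264,158), mat (379,160), dish (155,221), tray (477,221), brush (303,228), pegs (348,228) and (388,243), and plug (257,249). The decoys are the other covers at (188,154) and (215,330). Next I'll enlarge and measure.

```bash
cat > h.py <<'E'
import numpy as np, cv2
from bench import *
from scipy.spatial.transform import Rotation as R
def ray(name,uv,z,obs=None):
    m=camera_model(name); uv=np.atleast_2d(np.array(uv,float))
    d=np.c_[(uv[:,0]-m['cx'])/m['fx'],(uv[:,1]-m['cy'])/m['fy'],np.ones(len(uv))]
    if name=="wrist":
        T=m['T_tool_cam']; Rw=R.from_euler('xyz',obs['tcp_rot'],degrees=True).as_matrix()
        o=Rw@T[:3,3]+obs['ee_pos']; d=d@(Rw@T[:3,:3]).T
    else:
        Rc=cv2.Rodrigues(m['rvec'])[0]; o=-Rc.T@m['tvec']; d=d@Rc
    s=(z-o[2])/d[:,2]
    return o+d*s[:,None]
def rect(name,mask,z,obs=None,minA=30):
    "min-area rects of blobs, in world plane z: centre, size, yaw of long axis"
    out=[]
    for c in cv2.findContours(mask.astype(np.uint8),cv2.RETR_EXTERNAL,cv2.CHAIN_APPROX_NONE)[0]:
        if cv2.contourArea(c)<minA: continue
        p=ray(name,c[:,0,:],z,obs)[:,:2]
        (x,y),(w,h),a=cv2.minAreaRect((p*1000).astype(np.float32))
        if h>w: w,h,a=h,w,a+90
        out.append((round(x),round(y),round(w),round(h),round((a+90)%180-90,1),c[:,0].mean(0).round()))
    return out
E
python3 - <<'E'
from h import *
im=cv2.imread("pics/top0.png")
c=im[120:300,120:530]; cv2.imwrite("pics/crop.png",cv2.resize(c,None,fx=1.95,fy=1.95,interpolation=cv2.INTER_CUBIC))
hsv=cv2.cvtColor(im,cv2.COLOR_BGR2HSV)
def show(n,pts,z): print(n,(ray("top",pts,z)[:,:2]*1000).round().tolist())
show("knob,tabends",[(263,154)],.076)
show("tab",[(262,173),(262,188)],.073)
show("mat corners",[(341,133),(415,133),(416,188),(341,188)],.004)
show("dish",[(127,203),(185,202),(185,241),(127,242)],.022)
show("tray",[(438,206),(507,194),(516,235),(447,249)],.04)
show("boxouter",[(230,129),(300,131),(300,188),(229,187)],.058)
show("plug",[(257,249)],.022); show("brush",[(303,228)],.03); show("pegs",[(348,228),(388,243)],.01)
show("base",[(325,430)],0)
E
```

```text
knob,tabends [[659.0, 146.0]]
tab [[611.0, 150.0], [573.0, 150.0]]
mat corners [[730.0, -53.0], [728.0, -250.0], [580.0, -250.0], [582.0, -51.0]]
dish [[546.0, 510.0], [547.0, 358.0], [445.0, 357.0], [444.0, 509.0]]
tray [[526.0, -299.0], [555.0, -477.0], [449.0, -497.0], [415.0, -320.0]]
boxouter [[730.0, 234.0], [722.0, 53.0], [574.0, 54.0], [579.0, 236.0]]
plug [[422.0, 169.0]]
brush [[474.0, 49.0]]
pegs [[475.0, -68.0], [434.0, -172.0]]
base [[-46.0, -3.0]]
```

View pics/crop.png

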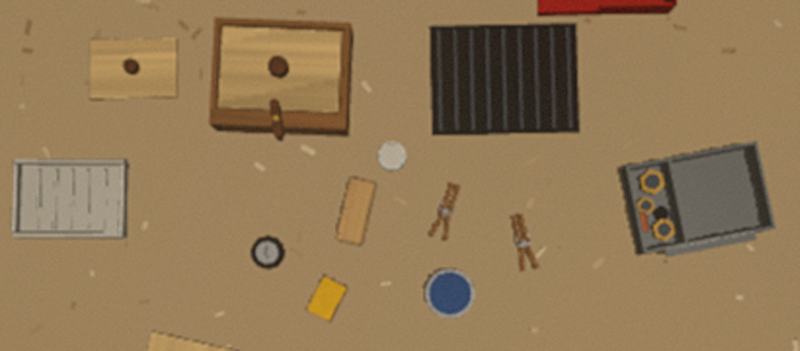

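The crop confirms the layout: the tab points along the box's x, the tray's large bay is to its right, and the plug is at (268,251) with a black rim. Now I'll go above the box.

jog_arm(motion=[{"az": -0.062},{"az": -0.062},{"az": -0.062},{"tx": -0.73,"ty": -0.65},{"tx": -0.73,"ty": -0.65},{"tx": -0.73,"ty": -0.65},{"tx": -0.73,"ty": -0.65},{"tx": -0.73,"ty": -0.65},{"tx": -0.73,"ty": -0.65},{"tx": -0.73,"ty": -0.65}])

```text
schema error: expected keys tx, ty, tz, ax, ay, az, fingers
```

jog_arm(motion=[{"tx": -0.73,"ty": -0.65},{"tx": -0.73,"ty": -0.65},{"tx": -0.73,"ty": -0.65},{"tx": -0.73,"ty": -0.65},{"tx": -0.73,"ty": -0.65},{"tx": -0.73,"ty": -0.65},{"tx": -0.5,"ty": -0.6,"fingers": 0},{},{}])

```text
schema error: expected keys tx, ty, tz, ax, ay, az, fingers
```

```bash
python3 - <<'E'
from h import *
o=get_obs(); im=camera("wrist")
print(o['time'],o['ee_pos'],o['tcp_rot'],o['gripper_width'],o['joint_positions'])
cv2.imwrite("pics/w1.png",im[:,:,::-1])
E
```

```text
0.1 [0.15811851 0.52658695 0.40395155] [-1.79906582e+02 -1.90298800e-02  1.63280447e+02] 0.08531746787984573 [ 6.16605795e+01  1.48562417e+01  8.80041164e+01 -1.80607894e-04
  7.72349781e+01 -1.16198434e+01]
```

View pics/w1.png

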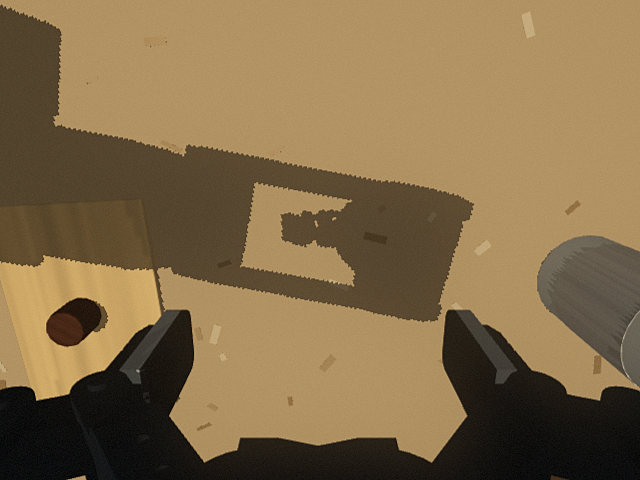

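Rows need every key. The arm didn't move, so that picture is the start view. Retrying.

jog_arm(motion=[{"tx": 0,"ty": 0,"tz": 0,"ax": 0,"ay": 0,"az": -0.062,"fingers": 1},{"tx": 0,"ty": 0,"tz": 0,"ax": 0,"ay": 0,"az": -0.062,"fingers": 1},{"tx": 0,"ty": 0,"tz": 0,"ax": 0,"ay": 0,"az": -0.062,"fingers": 1},{"tx": -0.73,"ty": -0.65,"tz": 0,"ax": 0,"ay": 0,"az": 0,"fingers": 1},{"tx": -0.73,"ty": -0.65,"tz": 0,"ax": 0,"ay": 0,"az": 0,"fingers": 1},{"tx": -0.73,"ty": -0.65,"tz": 0,"ax": 0,"ay": 0,"az": 0,"fingers": 1},{"tx": -0.73,"ty": -0.65,"tz": 0,"ax": 0,"ay": 0,"az": 0,"fingers": 1},{"tx": -0.73,"ty": -0.65,"tz": 0,"ax": 0,"ay": 0,"az": 0,"fingers": 1},{"tx": -0.73,"ty": -0.65,"tz": 0,"ax": 0,"ay": 0,"az": 0,"fingers": 1},{"tx": -0.73,"ty": -0.65,"tz": 0,"ax": 0,"ay": 0,"az": 0,"fingers": 1}])

```text
time: 0.98
ee_pos: [0.3636, 0.3433, 0.4046]
tcp_rot: [-180.0, -0.0, -180.0]
wrist_force: [-0.7, 0.3, 0.2]
gripper_width: 0.0856
grasp_force: 0.0
```

jog_arm(motion=[{"tx": -0.73,"ty": -0.65,"tz": 0,"ax": 0,"ay": 0,"az": 0,"fingers": 0},{"tx": -0.73,"ty": -0.65,"tz": 0,"ax": 0,"ay": 0,"az": 0,"fingers": 0},{"tx": -0.73,"ty": -0.65,"tz": 0,"ax": 0,"ay": 0,"az": 0,"fingers": 0},{"tx": -0.73,"ty": -0.65,"tz": 0,"ax": 0,"ay": 0,"az": 0,"fingers": 0},{"tx": -0.73,"ty": -0.65,"tz": 0,"ax": 0,"ay": 0,"az": 0,"fingers": 0},{"tx": -0.73,"ty": -0.65,"tz": 0,"ax": 0,"ay": 0,"az": 0,"fingers": 0},{"tx": -0.73,"ty": -0.65,"tz": 0,"ax": 0,"ay": 0,"az": 0,"fingers": 0},{"tx": -0.5,"ty": 0,"tz": 0,"ax": 0,"ay": 0,"az": 0,"fingers": 0},{"tx": 0,"ty": 0,"tz": 0,"ax": 0,"ay": 0,"az": 0,"fingers": 0}])

```text
time: 1.73
ee_pos: [0.5906, 0.1604, 0.4036]
tcp_rot: [-180.0, 0.1, 179.8]
wrist_force: [-0.9, -0.3, 0.1]
gripper_width: 0.0427
grasp_force: 0.0
```

```bash
python3 - <<'E'
from h import *
o=get_obs(); im=camera("wrist")
print(o['time'],o['ee_pos'],o['tcp_rot'],o['gripper_width'],o['joint_positions'])
cv2.imwrite("pics/w2.png",im[:,:,::-1])
E
```

```text
1.7333 [0.59058664 0.16042186 0.40362342] [-1.79984492e+02  5.21694746e-02  1.79779617e+02] 0.04271058128737214 [ 4.77175714e+00  2.12247251e+01  7.90816344e+01 -2.03198630e-02
  7.96430190e+01 -8.50042089e+01]
```

View pics/w2.png

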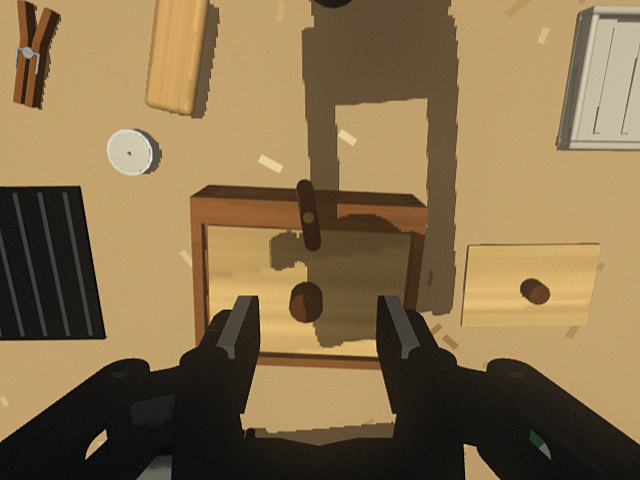

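The wrist view is good: tab screw at (308,217), tab ends at (303,182) and (313,248), knob at (305,297), and the box slightly turned.

```bash
cat >> h.py <<'E'
def go(x,y,z,yaw,obs=None):
    "grasp-point target; prints az units first, then shift in tool units in the target frame"
    o=obs or get_obs(); r=o['tcp_rot']
    dy=(yaw-r[2]+180)%360-180
    Rt=R.from_euler('xyz',[180,0,yaw],degrees=True)
    d=Rt.inv().apply(np.array([x,y,z+tcp_to_grasp])-o['ee_pos'])/.04
    n=np.hypot(d[0],d[1])
    print("az %.3f"%(-dy/90),"t",d.round(2),"rows>=",int(np.ceil(np.linalg.norm(d)/1.0)))
E
python3 - <<'E'
from h import *
o=dict(ee_pos=np.array([.5906,.1604,.4036]),tcp_rot=np.array([-180,.05,179.78]))
def s(n,p,z): 
    q=ray("wrist",p,z,o); print(n,(q[:,:2]*1000).round(1).tolist(), q.mean(0)[:2].round(4), np.degrees(np.arctan2(*(q[-1]-q[0])[[1,0]])).round(1))
s("tab",[(303,182),(313,248)],.0735); s("screw",[(308,217)],.0735)
s("knobtop",[(305,294)],.076)
s("innear",[(206,224),(412,232)],.058)
s("outnear top",[(191,198),(427,209)],.058)
im=cv2.imread("pics/w2.png")
E
```

```text
tab [[565.1, 150.3], [614.0, 157.0]] [0.5895 0.1537] 7.8
screw [[590.5, 153.6]] [0.5905 0.1536] 0.0
knobtop [[649.7, 150.8]] [0.6497 0.1508] 0.0
innear [[599.3, 75.3], [606.4, 233.0]] [0.6028 0.1542] 87.4
outnear top [[579.2, 65.6], [588.3, 243.3]] [0.5838 0.1545] 87.0
```

```bash
python3 - <<'E'
from h import *
go(.5905,.1536,.080,-172.2)
E
```

```text
az -0.088 t [-0.02 -0.2   4.22] rows>= 5
```

jog_arm(motion=[{"tx": 0,"ty": 0,"tz": 0,"ax": 0,"ay": 0,"az": -0.044,"fingers": 0},{"tx": 0,"ty": 0,"tz": 0,"ax": 0,"ay": 0,"az": -0.044,"fingers": 0},{"tx": 0,"ty": -0.2,"tz": 0.8,"ax": 0,"ay": 0,"az": 0,"fingers": 0},{"tx": 0,"ty": 0,"tz": 0.8,"ax": 0,"ay": 0,"az": 0,"fingers": 0},{"tx": 0,"ty": 0,"tz": 0.8,"ax": 0,"ay": 0,"az": 0,"fingers": 0},{"tx": 0,"ty": 0,"tz": 0.8,"ax": 0,"ay": 0,"az": 0,"fingers": 0},{"tx": 0,"ty": 0,"tz": 0.6,"ax": 0,"ay": 0,"az": 0,"fingers": 0},{"tx": 0,"ty": 0,"tz": 0.4,"ax": 0,"ay": 0,"az": 0,"fingers": 0},{"tx": 0,"ty": 0,"tz": 0,"ax": 0,"ay": 0,"az": 0,"fingers": 0}])

```text
time: 2.53
ee_pos: [0.5854, 0.1557, 0.2326]
tcp_rot: [180.0, -0.5, -172.0]
wrist_force: [-0.8, 0.3, 0.6]
gripper_width: 0.0429
grasp_force: 0.0
```

jog_arm(motion=[{"tx": 0,"ty": 0,"tz": 0,"ax": 0,"ay": 0,"az": 0,"fingers": -0.6},{"tx": 0,"ty": 0,"tz": 0,"ax": 0,"ay": 0,"az": 0,"fingers": -0.6},{"tx": 0,"ty": 0,"tz": 0,"ax": 0,"ay": 0,"az": 0,"fingers": -0.6},{"tx": 0,"ty": 0,"tz": 0,"ax": 0,"ay": 0,"az": 0,"fingers": -0.6}], squeeze=20)

```text
time: 2.87
ee_pos: [0.5887, 0.1552, 0.2385]
tcp_rot: [-180.0, 0.2, -172.0]
wrist_force: [-0.8, -0.5, -0.4]
gripper_width: 0.017
grasp_force: 0.0
```

jog_arm(motion=[{"tx": 0,"ty": -0.04,"tz": 0.08,"ax": 0,"ay": 0,"az": 0,"fingers": -0.7},{"tx": 0,"ty": 0,"tz": 0,"ax": 0,"ay": 0,"az": 0,"fingers": -0.7},{"tx": 0,"ty": 0,"tz": 0,"ax": 0,"ay": 0,"az": 0.07,"fingers": -0.7},{"tx": 0,"ty": 0,"tz": 0,"ax": 0,"ay": 0,"az": 0.07,"fingers": -0.7},{"tx": 0,"ty": 0,"tz": 0,"ax": 0,"ay": 0,"az": 0.07,"fingers": -0.7},{"tx": 0,"ty": 0,"tz": 0,"ax": 0,"ay": 0,"az": 0.07,"fingers": -0.7},{"tx": 0,"ty": 0,"tz": 0,"ax": 0,"ay": 0,"az": 0.07,"fingers": -0.7},{"tx": 0,"ty": 0,"tz": 0,"ax": 0,"ay": 0,"az": 0.07,"fingers": -0.7},{"tx": 0,"ty": 0,"tz": 0,"ax": 0,"ay": 0,"az": 0.07,"fingers": -0.7},{"tx": 0,"ty": 0,"tz": 0,"ax": 0,"ay": 0,"az": 0.07,"fingers": -0.7}])

```text
time: 3.7
ee_pos: [0.5891, 0.1541, 0.2341]
tcp_rot: [179.8, 0.0, 137.2]
wrist_force: [2.0, 2.9, -0.9]
gripper_width: 0.0131
grasp_force: 1.8
```

jog_arm(motion=[{"tx": 0,"ty": 0,"tz": 0,"ax": 0,"ay": 0,"az": 0.07,"fingers": -0.7},{"tx": 0,"ty": 0,"tz": 0,"ax": 0,"ay": 0,"az": 0.07,"fingers": -0.7},{"tx": 0,"ty": 0,"tz": 0,"ax": 0,"ay": 0,"az": 0.07,"fingers": -0.7},{"tx": 0,"ty": 0,"tz": 0,"ax": 0,"ay": 0,"az": 0.07,"fingers": -0.7},{"tx": 0,"ty": 0,"tz": 0,"ax": 0,"ay": 0,"az": 0.07,"fingers": -0.7},{"tx": 0,"ty": 0,"tz": 0,"ax": 0,"ay": 0,"az": 0.07,"fingers": -0.7},{"tx": 0,"ty": 0,"tz": 0,"ax": 0,"ay": 0,"az": 0.07,"fingers": -0.7},{"tx": 0,"ty": 0,"tz": 0,"ax": 0,"ay": 0,"az": 0,"fingers": -0.7}])

```text
time: 4.37
ee_pos: [0.5899, 0.1543, 0.2343]
tcp_rot: [179.7, -0.1, 93.1]
wrist_force: [5.2, 3.4, -1.9]
gripper_width: 0.0128
grasp_force: 2.6
```

jog_arm(motion=[{"tx": 0,"ty": 0,"tz": 0,"ax": 0,"ay": 0,"az": 0,"fingers": -0.4},{"tx": 0,"ty": 0,"tz": 0,"ax": 0,"ay": 0,"az": 0,"fingers": -0.4},{"tx": 0,"ty": 0,"tz": -0.8,"ax": 0,"ay": 0,"az": 0,"fingers": -0.2},{"tx": 0,"ty": 0,"tz": -0.8,"ax": 0,"ay": 0,"az": 0,"fingers": 0},{"tx": 0,"ty": 0,"tz": -0.8,"ax": 0,"ay": 0,"az": 0,"fingers": 0},{"tx": 0,"ty": 0,"tz": 0,"ax": 0,"ay": 0,"az": 0,"fingers": 0},{"tx": 0,"ty": 0,"tz": 0,"ax": 0,"ay": 0,"az": 0,"fingers": 0}])

```text
time: 4.95
ee_pos: [0.5889, 0.1534, 0.3321]
tcp_rot: [179.7, -0.0, 93.5]
wrist_force: [-0.6, 0.2, -0.5]
gripper_width: 0.0428
grasp_force: 0.0
```

```bash
python3 - <<'E'
from h import *
o=get_obs(); w=camera("wrist");t=camera("top")
print(o['time'],o['ee_pos'],o['tcp_rot'],o['gripper_width'],o['joint_positions'])
cv2.imwrite("pics/w3.png",np.hstack([cv2.resize(w,(480,360)),cv2.resize(t[90:210,220:320],(300,360))])[:,:,::-1])
cv2.imwrite("pics/w3f.png",w[:,:,::-1])
go(.6594,.1502,.072,90)
E
```

```text
4.95 [0.58886685 0.15340031 0.3320649 ] [ 1.79726862e+02 -5.49303466e-03  9.34545343e+01] 0.04278883516442684 [4.10936196e+00 2.37875185e+01 8.55508288e+01 2.51703860e-03
 7.03884697e+01 6.54001619e-01]
az 0.038 t [-0.08  1.79  2.55] rows>= 4
```

View pics/w3.png

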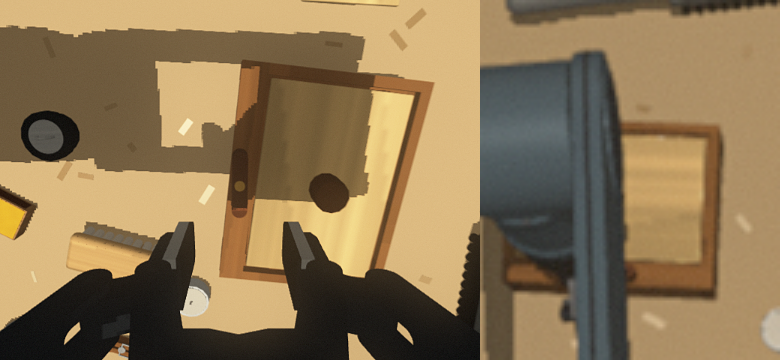

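```bash
python3 - <<'E'
from h import *
o=get_obs(); im=cv2.imread("pics/w3f.png")
print(ray("wrist",[(437,258),(319,248)],.082,o)[:,:3], ray("wrist",[(319,248)],.0735,o))
hsv=cv2.cvtColor(im,cv2.COLOR_BGR2HSV)
roi=np.zeros(im.shape[:2],np.uint8); roi[220:295,395:480]=1
m=(im[:,:,2]<75)&(roi>0); print(rect("wrist",m,.082,o))
go(.6594,.1502,.076,90)
E
```

```text
[[0.65140991 0.15483551 0.082     ]
 [0.58790244 0.15661164 0.082     ]] [[0.58807125 0.15392901 0.0735    ]]
[(652, 155, 31, 24, -38.3, array([438., 257.]))]
az 0.038 t [-0.08  1.79  2.45] rows>= 4
```

jog_arm(motion=[{"tx": 0,"ty": 0.55,"tz": 0,"ax": 0,"ay": 0,"az": 0.038,"fingers": 0},{"tx": 0,"ty": 0.55,"tz": 0,"ax": 0,"ay": 0,"az": 0,"fingers": 0},{"tx": -0.03,"ty": 0.55,"tz": 0.3,"ax": 0,"ay": 0,"az": 0,"fingers": 0.1},{"tx": 0,"ty": 0,"tz": 0.7,"ax": 0,"ay": 0,"az": 0,"fingers": 0.1},{"tx": 0,"ty": 0,"tz": 0.7,"ax": 0,"ay": 0,"az": 0,"fingers": 0.1},{"tx": 0,"ty": 0,"tz": 0.5,"ax": 0,"ay": 0,"az": 0,"fingers": 0.1},{"tx": 0,"ty": 0,"tz": 0.25,"ax": 0,"ay": 0,"az": 0,"fingers": 0.1},{"tx": 0,"ty": 0,"tz": 0,"ax": 0,"ay": 0,"az": 0,"fingers": 0.1},{"tx": 0,"ty": 0,"tz": 0,"ax": 0,"ay": 0,"az": 0,"fingers": 0.1}])

```text
time: 5.8
ee_pos: [0.6539, 0.1535, 0.2301]
tcp_rot: [-179.8, 0.0, 90.0]
wrist_force: [-0.5, -0.1, 0.4]
gripper_width: 0.0468
grasp_force: 0.0
```

jog_arm(motion=[{"tx": 0,"ty": 0,"tz": 0,"ax": 0,"ay": 0,"az": 0,"fingers": -0.7},{"tx": 0,"ty": 0,"tz": 0,"ax": 0,"ay": 0,"az": 0,"fingers": -0.7},{"tx": 0,"ty": 0,"tz": 0,"ax": 0,"ay": 0,"az": 0,"fingers": -0.7},{"tx": 0,"ty": 0,"tz": 0,"ax": 0,"ay": 0,"az": 0,"fingers": -0.7},{"tx": 0,"ty": 0,"tz": 0,"ax": 0,"ay": 0,"az": 0,"fingers": -0.7}], squeeze=40)

```text
time: 6.22
ee_pos: [0.6561, 0.1535, 0.2328]
tcp_rot: [179.6, -0.0, 90.0]
wrist_force: [5.4, -0.8, -0.6]
gripper_width: 0.0248
grasp_force: 40.1
```

jog_arm(motion=[{"tx": 0,"ty": 0,"tz": -0.3,"ax": 0,"ay": 0,"az": 0,"fingers": -0.7},{"tx": 0,"ty": 0,"tz": -0.4,"ax": 0,"ay": 0,"az": 0,"fingers": -0.7},{"tx": 0,"ty": 0,"tz": -0.5,"ax": 0,"ay": 0,"az": 0,"fingers": -0.7},{"tx": 0,"ty": 0,"tz": -0.6,"ax": 0,"ay": 0,"az": 0,"fingers": -0.7},{"tx": 0,"ty": 0,"tz": -0.6,"ax": 0,"ay": 0,"az": 0,"fingers": -0.7},{"tx": -0.4,"ty": 0,"tz": 0,"ax": 0,"ay": 0,"az": 0,"fingers": -0.7},{"tx": -0.5,"ty": 0,"tz": 0,"ax": 0,"ay": 0,"az": 0,"fingers": -0.7},{"tx": -0.6,"ty": 0,"tz": 0,"ax": 0,"ay": 0,"az": 0,"fingers": -0.7},{"tx": -0.6,"ty": 0,"tz": 0,"ax": 0,"ay": 0,"az": 0,"fingers": -0.7},{"tx": -0.6,"ty": 0,"tz": 0,"ax": 0,"ay": 0,"az": 0,"fingers": -0.7}])

```text
time: 7.05
ee_pos: [0.6539, 0.0441, 0.3266]
tcp_rot: [-179.9, 0.0, 90.0]
wrist_force: [0.9, -0.3, -0.1]
gripper_width: 0.0246
grasp_force: 40.7
```

jog_arm(motion=[{"tx": -0.6,"ty": 0,"tz": 0,"ax": 0,"ay": 0,"az": 0,"fingers": -0.7},{"tx": -0.6,"ty": 0,"tz": 0,"ax": 0,"ay": 0,"az": 0,"fingers": -0.7},{"tx": -0.6,"ty": 0,"tz": 0,"ax": 0,"ay": 0,"az": 0,"fingers": -0.7},{"tx": -0.6,"ty": 0,"tz": 0,"ax": 0,"ay": 0,"az": 0,"fingers": -0.7},{"tx": -0.6,"ty": 0,"tz": 0,"ax": 0,"ay": 0,"az": 0,"fingers": -0.7},{"tx": -0.6,"ty": 0,"tz": 0,"ax": 0,"ay": 0,"az": 0,"fingers": -0.7},{"tx": -0.6,"ty": 0,"tz": 0,"ax": 0,"ay": 0,"az": 0,"fingers": -0.7},{"tx": -0.4,"ty": 0,"tz": 0,"ax": 0,"ay": 0,"az": 0,"fingers": -0.7},{"tx": -0.3,"ty": 0,"tz": 0,"ax": 0,"ay": 0,"az": 0,"fingers": -0.7},{"tx": 0,"ty": 0,"tz": 0,"ax": 0,"ay": 0,"az": 0,"fingers": -0.7}])

```text
time: 7.88
ee_pos: [0.6542, -0.1531, 0.3269]
tcp_rot: [-180.0, 0.0, 89.9]
wrist_force: [-0.2, 0.3, -2.1]
gripper_width: 0.0249
grasp_force: 40.7
```

```bash
python3 - <<'E'
from h import *
o=get_obs(); w=camera("wrist");t=camera("side")
print(o['time'],o['ee_pos'],o['tcp_rot'],o['gripper_width'],o['wrist_force'])
cv2.imwrite("pics/w4.png",np.hstack([cv2.resize(w,(400,300)),cv2.resize(t,(400,300))])[:,:,::-1])
E
```

```text
7.8833 [ 0.65419932 -0.15307127  0.32689132] [-1.79962844e+02  3.30118862e-02  8.98702548e+01] 0.024863740590877842 [-0.20020724  0.27622134 -2.08033438]
```

View pics/w4.png

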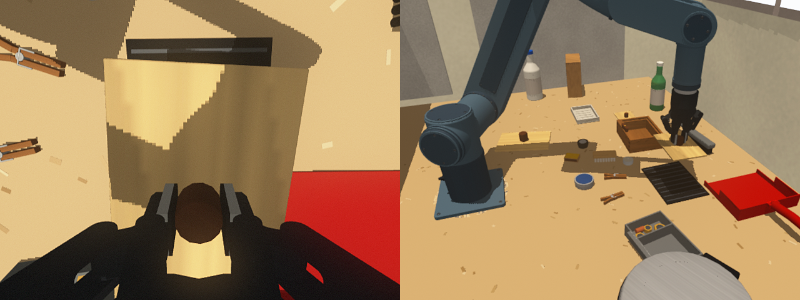

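jog_arm(motion=[{"tx": 0,"ty": 0,"tz": 0.5,"ax": 0,"ay": 0,"az": 0,"fingers": -0.7},{"tx": 0,"ty": 0,"tz": 0.6,"ax": 0,"ay": 0,"az": 0,"fingers": -0.7},{"tx": 0,"ty": 0,"tz": 0.6,"ax": 0,"ay": 0,"az": 0,"fingers": -0.7},{"tx": 0,"ty": 0,"tz": 0.6,"ax": 0,"ay": 0,"az": 0,"fingers": -0.7},{"tx": 0,"ty": 0,"tz": 0.5,"ax": 0,"ay": 0,"az": 0,"fingers": -0.7},{"tx": 0,"ty": 0,"tz": 0.3,"ax": 0,"ay": 0,"az": 0,"fingers": -0.7},{"tx": 0,"ty": 0,"tz": 0.2,"ax": 0,"ay": 0,"az": 0,"fingers": -0.7},{"tx": 0,"ty": 0,"tz": 0.1,"ax": 0,"ay": 0,"az": 0,"fingers": -0.7},{"tx": 0,"ty": 0,"tz": 0,"ax": 0,"ay": 0,"az": 0,"fingers": -0.7}])

```text
time: 8.73
ee_pos: [0.6547, -0.1498, 0.1912]
tcp_rot: [-180.0, -0.0, 90.1]
wrist_force: [0.3, -0.3, -1.1]
gripper_width: 0.0244
grasp_force: 40.7
```

jog_arm(motion=[{"tx": 0,"ty": 0,"tz": 0.08,"ax": 0,"ay": 0,"az": 0,"fingers": -0.7},{"tx": 0,"ty": 0,"tz": 0,"ax": 0,"ay": 0,"az": 0,"fingers": -0.7},{"tx": 0,"ty": 0,"tz": 0,"ax": 0,"ay": 0,"az": 0,"fingers": 0},{"tx": 0,"ty": 0,"tz": 0,"ax": 0,"ay": 0,"az": 0,"fingers": 0},{"tx": 0,"ty": 0,"tz": 0,"ax": 0,"ay": 0,"az": 0,"fingers": 0},{"tx": 0,"ty": 0,"tz": 0,"ax": 0,"ay": 0,"az": 0,"fingers": 0},{"tx": 0,"ty": 0,"tz": -0.4,"ax": 0,"ay": 0,"az": 0,"fingers": 0},{"tx": 0,"ty": 0,"tz": -0.7,"ax": 0,"ay": 0,"az": 0,"fingers": 0},{"tx": 0,"ty": 0,"tz": -0.9,"ax": 0,"ay": 0,"az": 0,"fingers": 0},{"tx": 0,"ty": 0,"tz": -0.9,"ax": 0,"ay": 0,"az": 0,"fingers": 0}])

```text
time: 9.57
ee_pos: [0.6541, -0.1504, 0.3048]
tcp_rot: [-179.9, -0.0, 90.0]
wrist_force: [0.7, -0.2, 0.8]
gripper_width: 0.0428
grasp_force: 0.0
```

```bash
python3 - <<'E'
from h import *
go(.42,-.10,.22,90)
E
```

```text
az 0.000 t [ 1.26 -5.85 -1.75] rows>= 7
```

jog_arm(motion=[{"tx": 0,"ty": -0.75,"tz": -0.4,"ax": 0,"ay": 0,"az": 0,"fingers": 0.1},{"tx": 0,"ty": -0.75,"tz": -0.4,"ax": 0,"ay": 0,"az": 0,"fingers": 0.1},{"tx": 0,"ty": -0.75,"tz": -0.4,"ax": 0,"ay": 0,"az": 0,"fingers": 0.1},{"tx": 0,"ty": -0.75,"tz": -0.4,"ax": 0,"ay": 0,"az": 0,"fingers": 0.1},{"tx": -0.4,"ty": -0.75,"tz": -0.4,"ax": 0,"ay": 0,"az": 0,"fingers": 0.1},{"tx": -0.4,"ty": -0.75,"tz": -0.4,"ax": 0,"ay": 0,"az": 0,"fingers": 0.1},{"tx": -0.2,"ty": -0.55,"tz": 0,"ax": 0,"ay": 0,"az": 0,"fingers": 0.1},{"tx": 0,"ty": 0,"tz": 0,"ax": 0,"ay": 0,"az": 0,"fingers": 0.1},{"tx": 0,"ty": 0,"tz": 0,"ax": 0,"ay": 0,"az": 0,"fingers": 0.1}])

```text
time: 10.32
ee_pos: [0.4517, -0.1909, 0.4011]
tcp_rot: [179.9, 0.0, 89.9]
wrist_force: [0.6, 0.6, 0.2]
gripper_width: 0.0474
grasp_force: 0.0
```

```bash
python3 - <<'E'
from h import *
o=get_obs(); w=camera("wrist");t=camera("side")
np.save("o5.npy",[o['ee_pos'],o['tcp_rot']])
print(o['time'],o['ee_pos'],o['tcp_rot'])
cv2.imwrite("pics/w5.png",w[:,:,::-1]); cv2.imwrite("pics/s5.png",t[:,:,::-1])
im=np.hstack([w,cv2.resize(t[240:360,360:520],(160,120)) .repeat(4,0)]) if 0 else w
cv2.imwrite("pics/v5.png",im[:,:,::-1])
E
```

```text
10.3167 [ 0.45171468 -0.19088527  0.40113635] [1.79913526e+02 4.76567111e-02 8.98920029e+01]
```

View pics/v5.png

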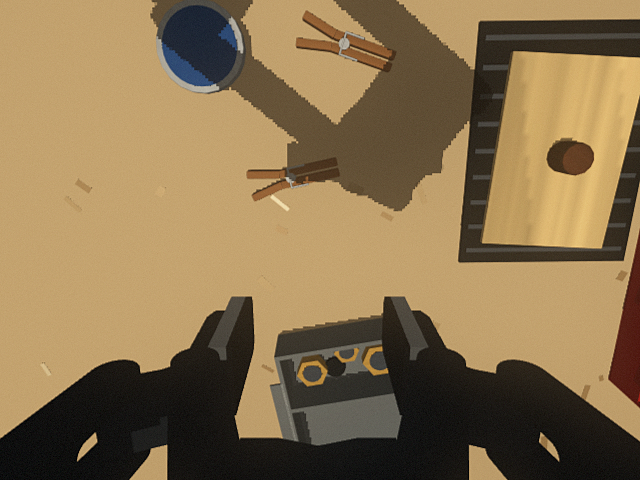

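The cover lies in the middle of the mat, with knob at (572,157). Peg A runs from (301,30) to jaw (391,60), and peg B from (250,186) to jaw (338,168).

```bash
python3 - <<'E'
from h import *
a=np.load("o5.npy"); o=dict(ee_pos=a[0],tcp_rot=a[1])
for n,p in dict(A=[(301,30),(391,60)],B=[(250,186),(338,168)]).items():
    q=ray("wrist",p,.009,o); d=q[1]-q[0]; yaw=np.degrees(np.arctan2(d[1],d[0]))
    print(n,q.mean(0).round(4),np.hypot(*d[:2]).round(3),"axis yaw",yaw.round(1))
print(ray("wrist",[(574,158)],.036,o), ray("wrist",[(479,22),(460,260),(640,262)],.004,o))
E
```

```text
A [ 0.4747 -0.0677  0.009 ] 0.074 axis yaw -17.1
B [ 0.4317 -0.1706  0.009 ] 0.077 axis yaw 11.4
[[ 0.65112144 -0.15249215  0.036     ]] [[ 0.57834042 -0.05060288  0.004     ]
 [ 0.58164116 -0.24725817  0.004     ]
 [ 0.74621271 -0.24956716  0.004     ]]
```

jog_arm(motion=[{"tx": 0,"ty": 0,"tz": 0.2,"ax": 0,"ay": 0,"az": 0.078,"fingers": 0},{"tx": 0,"ty": 0,"tz": 0.2,"ax": 0,"ay": 0,"az": 0.078,"fingers": 0},{"tx": 0,"ty": 0,"tz": 0.2,"ax": 0,"ay": 0,"az": 0.078,"fingers": 0},{"tx": 0,"ty": 0,"tz": 0.2,"ax": 0,"ay": 0,"az": 0.078,"fingers": 0},{"tx": 0,"ty": 0,"tz": 0.2,"ax": 0,"ay": 0,"az": 0.078,"fingers": 0},{"tx": 0,"ty": 0,"tz": 0.2,"ax": 0,"ay": 0,"az": 0.078,"fingers": 0},{"tx": 0,"ty": 0,"tz": 0.2,"ax": 0,"ay": 0,"az": 0.078,"fingers": 0},{"tx": 0,"ty": 0,"tz": 0.2,"ax": 0,"ay": 0,"az": 0.078,"fingers": 0},{"tx": 0,"ty": 0,"tz": 0.2,"ax": 0,"ay": 0,"az": 0.078,"fingers": 0},{"tx": 0,"ty": 0,"tz": 0.2,"ax": 0,"ay": 0,"az": 0.078,"fingers": 0}])

```text
time: 11.25
ee_pos: [0.4536, -0.19, 0.3192]
tcp_rot: [-179.9, 0.0, 19.6]
wrist_force: [-0.6, 0.5, -0.5]
gripper_width: 0.0428
grasp_force: 0.0
```

jog_arm(motion=[{"tx": 0,"ty": 0,"tz": 0,"ax": 0,"ay": 0,"az": 0.078,"fingers": -0.1},{"tx": 0,"ty": 0,"tz": 0,"ax": 0,"ay": 0,"az": 0.015,"fingers": -0.1},{"tx": 0,"ty": 0,"tz": 0,"ax": 0,"ay": 0,"az": 0,"fingers": -0.1}])

```text
time: 11.5
ee_pos: [0.4534, -0.1901, 0.3198]
tcp_rot: [-180.0, 0.0, 11.6]
wrist_force: [-0.3, -0.1, 0.0]
gripper_width: 0.0384
grasp_force: 0.0
```

```bash
python3 - <<'E'
from h import *
print(get_obs()['tcp_rot'],get_obs()['ee_pos']); go(.4437,-.1682,.022,11.4)
E
```

```text
[-1.79958261e+02  2.25766441e-02  1.16210322e+01] [ 0.45335949 -0.19014943  0.31977698]
az 0.002 t [-0.13 -0.59  3.58] rows>= 4
```

jog_arm(motion=[{"tx": -0.13,"ty": -0.59,"tz": 0.3,"ax": 0,"ay": 0,"az": 0,"fingers": -0.1},{"tx": 0,"ty": 0,"tz": 0.7,"ax": 0,"ay": 0,"az": 0,"fingers": -0.1},{"tx": 0,"ty": 0,"tz": 0.8,"ax": 0,"ay": 0,"az": 0,"fingers": -0.1},{"tx": 0,"ty": 0,"tz": 0.8,"ax": 0,"ay": 0,"az": 0,"fingers": -0.1},{"tx": 0,"ty": 0,"tz": 0.6,"ax": 0,"ay": 0,"az": 0,"fingers": -0.1},{"tx": 0,"ty": 0,"tz": 0.3,"ax": 0,"ay": 0,"az": 0,"fingers": -0.1},{"tx": 0,"ty": 0,"tz": 0.08,"ax": 0,"ay": 0,"az": 0,"fingers": -0.1},{"tx": 0,"ty": 0,"tz": 0,"ax": 0,"ay": 0,"az": 0,"fingers": -0.1},{"tx": 0,"ty": 0,"tz": 0,"ax": 0,"ay": 0,"az": 0,"fingers": -0.1}])

```text
time: 12.25
ee_pos: [0.4434, -0.1686, 0.1777]
tcp_rot: [180.0, -0.0, 11.6]
wrist_force: [0.1, -0.6, -0.3]
gripper_width: 0.0386
grasp_force: 0.0
```

jog_arm(motion=[{"tx": 0,"ty": 0,"tz": 0,"ax": 0,"ay": 0,"az": 0,"fingers": -0.9},{"tx": 0,"ty": 0,"tz": 0,"ax": 0,"ay": 0,"az": 0,"fingers": -0.9},{"tx": 0,"ty": 0,"tz": 0,"ax": 0,"ay": 0,"az": 0,"fingers": -0.9},{"tx": 0,"ty": 0,"tz": 0,"ax": 0,"ay": 0,"az": 0,"fingers": -0.9},{"tx": 0,"ty": 0,"tz": 0,"ax": 0,"ay": 0,"az": 0,"fingers": -0.9}], squeeze=25)

```text
time: 12.67
ee_pos: [0.4434, -0.1687, 0.1784]
tcp_rot: [179.9, -0.1, 11.5]
wrist_force: [-0.4, 0.6, 7.4]
gripper_width: 0.015
grasp_force: 27.4
```

jog_arm(motion=[{"tx": 0,"ty": 0,"tz": -0.4,"ax": 0,"ay": 0,"az": 0,"fingers": -0.9},{"tx": 0,"ty": 0,"tz": -0.8,"ax": 0,"ay": 0,"az": 0,"fingers": -0.9},{"tx": 0,"ty": 0,"tz": -0.8,"ax": 0,"ay": 0,"az": 0,"fingers": -0.9},{"tx": 0,"ty": 0,"tz": -0.8,"ax": 0,"ay": 0,"az": 0,"fingers": -0.9},{"tx": 0,"ty": 0,"tz": -0.7,"ax": 0,"ay": 0,"az": 0,"fingers": -0.9},{"tx": 0,"ty": 0,"tz": 0,"ax": 0,"ay": 0,"az": 0,"fingers": -0.9}])

```text
time: 13.17
ee_pos: [0.4442, -0.1694, 0.3231]
tcp_rot: [179.5, -0.5, 11.5]
wrist_force: [1.1, -1.5, 0.6]
gripper_width: 0.0145
grasp_force: 26.7
```

```bash
python3 - <<'E'
from h import *
go(.665,.185,.135,11.4)
E
```

```text
az 0.001 t [ 7.16 -7.59  0.84] rows>= 11
```

jog_arm(motion=[{"tx": 0.6,"ty": -0.63,"tz": 0,"ax": 0,"ay": 0,"az": 0,"fingers": -0.9},{"tx": 0.6,"ty": -0.63,"tz": 0,"ax": 0,"ay": 0,"az": 0,"fingers": -0.9},{"tx": 0.6,"ty": -0.63,"tz": 0,"ax": 0,"ay": 0,"az": 0,"fingers": -0.9},{"tx": 0.6,"ty": -0.63,"tz": 0,"ax": 0,"ay": 0,"az": 0,"fingers": -0.9},{"tx": 0.6,"ty": -0.63,"tz": 0,"ax": 0,"ay": 0,"az": 0,"fingers": -0.9},{"tx": 0.6,"ty": -0.63,"tz": 0,"ax": 0,"ay": 0,"az": 0,"fingers": -0.9},{"tx": 0.6,"ty": -0.63,"tz": 0,"ax": 0,"ay": 0,"az": 0,"fingers": -0.9},{"tx": 0.6,"ty": -0.63,"tz": 0,"ax": 0,"ay": 0,"az": 0,"fingers": -0.9},{"tx": 0.6,"ty": -0.63,"tz": 0,"ax": 0,"ay": 0,"az": 0,"fingers": -0.9},{"tx": 0.6,"ty": -0.63,"tz": 0,"ax": 0,"ay": 0,"az": 0,"fingers": -0.9}])

```text
time: 14.0
ee_pos: [0.6284, 0.1279, 0.3166]
tcp_rot: [-180.0, 0.0, 11.5]
wrist_force: [0.2, -1.0, 0.5]
gripper_width: 0.0144
grasp_force: 26.7
```

jog_arm(motion=[{"tx": 0.6,"ty": -0.63,"tz": 0,"ax": 0,"ay": 0,"az": 0,"fingers": -0.9},{"tx": 0.56,"ty": -0.66,"tz": 0.2,"ax": 0,"ay": 0,"az": 0,"fingers": -0.9},{"tx": 0,"ty": 0,"tz": 0.6,"ax": 0,"ay": 0,"az": 0,"fingers": -0.9},{"tx": 0,"ty": 0,"tz": 0.04,"ax": 0,"ay": 0,"az": 0,"fingers": -0.9},{"tx": 0,"ty": 0,"tz": 0,"ax": 0,"ay": 0,"az": 0,"fingers": -0.9}])

```text
time: 14.42
ee_pos: [0.662, 0.186, 0.2808]
tcp_rot: [-180.0, 0.3, 11.5]
wrist_force: [-0.6, -0.3, 0.1]
gripper_width: 0.0147
grasp_force: 26.7
```

```bash
python3 - <<'E'
from h import *
go(.665,.185,.036,11.4)
o=get_obs(); w=camera("wrist");print(o['time'],o['gripper_width'])
cv2.imwrite("pics/w6.png",cv2.resize(w,(480,360))[:,:,::-1])
E
```

```text
az 0.001 t [0.07 0.04 2.25] rows>= 3
14.4167 0.014685806561569767
```

View pics/w6.png

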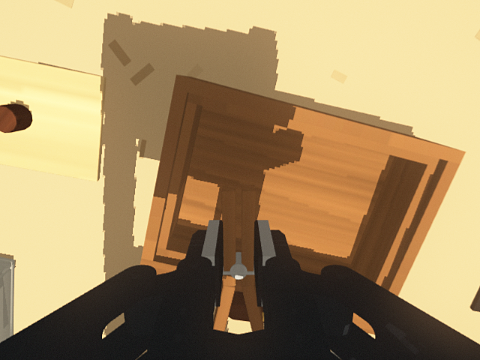

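jog_arm(motion=[{"tx": 0,"ty": 0.3,"tz": 0.3,"ax": 0,"ay": 0,"az": 0,"fingers": -0.9},{"tx": 0,"ty": 0,"tz": 0.6,"ax": 0,"ay": 0,"az": 0,"fingers": -0.9},{"tx": 0,"ty": 0,"tz": 0.6,"ax": 0,"ay": 0,"az": 0,"fingers": -0.9},{"tx": 0,"ty": 0,"tz": 0.5,"ax": 0,"ay": 0,"az": 0,"fingers": -0.9},{"tx": 0,"ty": 0,"tz": 0.25,"ax": 0,"ay": 0,"az": 0,"fingers": -0.9},{"tx": 0,"ty": 0,"tz": 0,"ax": 0,"ay": 0,"az": 0,"fingers": -0.9},{"tx": 0,"ty": 0,"tz": 0,"ax": 0,"ay": 0,"az": 0,"fingers": -0.4},{"tx": 0,"ty": 0,"tz": 0,"ax": 0,"ay": 0,"az": 0,"fingers": -0.4},{"tx": 0,"ty": 0,"tz": 0,"ax": 0,"ay": 0,"az": 0,"fingers": -0.4}])

```text
time: 15.22
ee_pos: [0.6664, 0.174, 0.1956]
tcp_rot: [180.0, -0.2, 11.4]
wrist_force: [0.4, 0.5, -0.1]
gripper_width: 0.0256
grasp_force: 0.0
```

jog_arm(motion=[{"tx": 0,"ty": 0,"tz": -0.5,"ax": 0,"ay": 0,"az": 0,"fingers": -0.4},{"tx": 0,"ty": 0,"tz": -0.8,"ax": 0,"ay": 0,"az": 0,"fingers": -0.4},{"tx": 0,"ty": 0,"tz": -0.8,"ax": 0,"ay": 0,"az": 0.078,"fingers": -0.4},{"tx": 0,"ty": 0,"tz": -0.8,"ax": 0,"ay": 0,"az": 0.078,"fingers": -0.4},{"tx": 0,"ty": 0,"tz": 0,"ax": 0,"ay": 0,"az": 0.078,"fingers": -0.3},{"tx": 0,"ty": 0,"tz": 0,"ax": 0,"ay": 0,"az": 0.078,"fingers": -0.1},{"tx": 0,"ty": 0,"tz": 0,"ax": 0,"ay": 0,"az": 0.005,"fingers": -0.1},{"tx": 0,"ty": 0,"tz": 0,"ax": 0,"ay": 0,"az": 0,"fingers": -0.1}])

```text
time: 15.88
ee_pos: [0.6655, 0.1743, 0.3106]
tcp_rot: [-180.0, -0.1, -16.9]
wrist_force: [0.1, 0.3, 0.1]
gripper_width: 0.0382
grasp_force: 0.0
```

```bash
python3 - <<'E'
from h import *
o=get_obs();print(o['tcp_rot'],o['ee_pos'],o['gripper_width']); go(.486,-.0710,.13,-17.1); go(.486,-.0710,.022,-17.1)
E
```

```text
[-1.79967243e+02 -8.55721627e-02 -1.68912374e+01] [0.66551627 0.17432794 0.31063264] 0.038194773675202194
az 0.002 t [-2.49  7.18  0.65] rows>= 8
az 0.002 t [-2.49  7.18  3.35] rows>= 9
```

jog_arm(motion=[{"tx": -0.277,"ty": 0.798,"tz": 0,"ax": 0,"ay": 0,"az": 0,"fingers": -0.1},{"tx": -0.277,"ty": 0.798,"tz": 0,"ax": 0,"ay": 0,"az": 0,"fingers": -0.1},{"tx": -0.277,"ty": 0.798,"tz": 0,"ax": 0,"ay": 0,"az": 0,"fingers": -0.1},{"tx": -0.277,"ty": 0.798,"tz": 0,"ax": 0,"ay": 0,"az": 0,"fingers": -0.1},{"tx": -0.277,"ty": 0.798,"tz": 0,"ax": 0,"ay": 0,"az": 0,"fingers": -0.1},{"tx": -0.277,"ty": 0.798,"tz": 0,"ax": 0,"ay": 0,"az": 0,"fingers": -0.1},{"tx": -0.277,"ty": 0.798,"tz": 0,"ax": 0,"ay": 0,"az": 0,"fingers": -0.1},{"tx": -0.277,"ty": 0.798,"tz": 0,"ax": 0,"ay": 0,"az": 0,"fingers": -0.1},{"tx": -0.277,"ty": 0.798,"tz": 0,"ax": 0,"ay": 0,"az": 0,"fingers": -0.1},{"tx": 0,"ty": 0,"tz": 0,"ax": 0,"ay": 0,"az": 0,"fingers": -0.1}])

```text
time: 16.72
ee_pos: [0.4832, -0.0744, 0.3093]
tcp_rot: [179.9, 0.1, -17.0]
wrist_force: [0.1, -0.4, -0.1]
gripper_width: 0.0384
grasp_force: 0.0
```

jog_arm(motion=[{"tx": 0,"ty": 0,"tz": 0.6,"ax": 0,"ay": 0,"az": 0,"fingers": -0.1},{"tx": 0,"ty": 0,"tz": 0.8,"ax": 0,"ay": 0,"az": 0,"fingers": -0.1},{"tx": 0,"ty": 0,"tz": 0.8,"ax": 0,"ay": 0,"az": 0,"fingers": -0.1},{"tx": 0,"ty": 0,"tz": 0.5,"ax": 0,"ay": 0,"az": 0,"fingers": -0.1},{"tx": 0,"ty": 0,"tz": 0,"ax": 0,"ay": 0,"az": 0,"fingers": -0.1},{"tx": 0,"ty": 0,"tz": 0,"ax": 0,"ay": 0,"az": 0,"fingers": -0.1}])

```text
time: 17.22
ee_pos: [0.4858, -0.0707, 0.2009]
tcp_rot: [-180.0, 0.2, -17.0]
wrist_force: [0.2, 0.1, -0.2]
gripper_width: 0.0385
grasp_force: 0.0
```

```bash
python3 - <<'E'
from h import *
go(.486,-.0710,.022,-17.1)
E
```

```text
az 0.002 t [0.01 0.01 0.6 ] rows>= 1
```

jog_arm(motion=[{"tx": 0,"ty": 0,"tz": 0.4,"ax": 0,"ay": 0,"az": 0,"fingers": -0.1},{"tx": 0,"ty": 0,"tz": 0.2,"ax": 0,"ay": 0,"az": 0,"fingers": -0.1},{"tx": 0,"ty": 0,"tz": 0,"ax": 0,"ay": 0,"az": 0,"fingers": -0.1},{"tx": 0,"ty": 0,"tz": 0,"ax": 0,"ay": 0,"az": 0,"fingers": -0.9},{"tx": 0,"ty": 0,"tz": 0,"ax": 0,"ay": 0,"az": 0,"fingers": -0.9},{"tx": 0,"ty": 0,"tz": 0,"ax": 0,"ay": 0,"az": 0,"fingers": -0.9},{"tx": 0,"ty": 0,"tz": 0,"ax": 0,"ay": 0,"az": 0,"fingers": -0.9},{"tx": 0,"ty": 0,"tz": 0,"ax": 0,"ay": 0,"az": 0,"fingers": -0.9}])

```text
time: 17.88
ee_pos: [0.4864, -0.0712, 0.1786]
tcp_rot: [180.0, -0.1, -17.1]
wrist_force: [-1.2, 0.2, 5.9]
gripper_width: 0.0144
grasp_force: 27.6
```

jog_arm(motion=[{"tx": 0,"ty": 0,"tz": -0.4,"ax": 0,"ay": 0,"az": 0,"fingers": -0.9},{"tx": 0,"ty": 0,"tz": -0.8,"ax": 0,"ay": 0,"az": 0,"fingers": -0.9},{"tx": 0,"ty": 0,"tz": -0.8,"ax": 0,"ay": 0,"az": 0,"fingers": -0.9},{"tx": 0,"ty": 0,"tz": -0.8,"ax": 0,"ay": 0,"az": 0,"fingers": -0.9},{"tx": 0,"ty": 0,"tz": -0.3,"ax": 0,"ay": 0,"az": 0,"fingers": -0.9},{"tx": 0,"ty": 0,"tz": 0,"ax": 0,"ay": 0,"az": 0,"fingers": -0.9}])

```text
time: 18.38
ee_pos: [0.487, -0.0715, 0.3054]
tcp_rot: [180.0, -0.5, -17.1]
wrist_force: [0.1, -0.6, -0.8]
gripper_width: 0.0143
grasp_force: 26.9
```

```bash
python3 - <<'E'
from h import *
go(.668,.117,.125,-17); go(.668,.117,.036,-17)
E
```

```text
az -0.001 t [ 2.95 -5.83  0.64] rows>= 7
az -0.001 t [ 2.95 -5.83  2.87] rows>= 8
```

jog_arm(motion=[{"tx": 0.37,"ty": -0.73,"tz": 0,"ax": 0,"ay": 0,"az": 0,"fingers": -0.9},{"tx": 0.37,"ty": -0.73,"tz": 0,"ax": 0,"ay": 0,"az": 0,"fingers": -0.9},{"tx": 0.37,"ty": -0.73,"tz": 0,"ax": 0,"ay": 0,"az": 0,"fingers": -0.9},{"tx": 0.37,"ty": -0.73,"tz": 0,"ax": 0,"ay": 0,"az": 0,"fingers": -0.9},{"tx": 0.37,"ty": -0.73,"tz": 0,"ax": 0,"ay": 0,"az": 0,"fingers": -0.9},{"tx": 0.37,"ty": -0.73,"tz": 0,"ax": 0,"ay": 0,"az": 0,"fingers": -0.9},{"tx": 0.37,"ty": -0.73,"tz": 0,"ax": 0,"ay": 0,"az": 0,"fingers": -0.9},{"tx": 0.37,"ty": -0.73,"tz": 0,"ax": 0,"ay": 0,"az": 0,"fingers": -0.9},{"tx": 0,"ty": 0,"tz": 0,"ax": 0,"ay": 0,"az": 0,"fingers": -0.9},{"tx": 0,"ty": 0,"tz": 0,"ax": 0,"ay": 0,"az": 0,"fingers": -0.9}])

```text
time: 19.22
ee_pos: [0.6678, 0.1188, 0.2991]
tcp_rot: [179.9, 0.1, -16.9]
wrist_force: [-0.7, -0.3, -0.1]
gripper_width: 0.0147
grasp_force: 26.8
```

jog_arm(motion=[{"tx": 0,"ty": 0,"tz": 0.5,"ax": 0,"ay": 0,"az": 0,"fingers": -0.9},{"tx": 0,"ty": 0,"tz": 0.7,"ax": 0,"ay": 0,"az": 0,"fingers": -0.9},{"tx": 0,"ty": 0,"tz": 0.7,"ax": 0,"ay": 0,"az": 0,"fingers": -0.9},{"tx": 0,"ty": 0,"tz": 0.6,"ax": 0,"ay": 0,"az": 0,"fingers": -0.9},{"tx": 0,"ty": 0,"tz": 0.3,"ax": 0,"ay": 0,"az": 0,"fingers": -0.9},{"tx": 0,"ty": 0,"tz": 0,"ax": 0,"ay": 0,"az": 0,"fingers": -0.9},{"tx": 0,"ty": 0,"tz": 0,"ax": 0,"ay": 0,"az": 0,"fingers": -0.4},{"tx": 0,"ty": 0,"tz": 0,"ax": 0,"ay": 0,"az": 0,"fingers": -0.4},{"tx": 0,"ty": 0,"tz": 0,"ax": 0,"ay": 0,"az": 0,"fingers": -0.4}])

```text
time: 19.97
ee_pos: [0.6679, 0.1171, 0.1906]
tcp_rot: [-180.0, -0.1, -17.1]
wrist_force: [-0.5, -0.3, 0.4]
gripper_width: 0.0254
grasp_force: 0.0
```

jog_arm(motion=[{"tx": 0,"ty": 0,"tz": -0.5,"ax": 0,"ay": 0,"az": 0,"fingers": -0.4},{"tx": 0,"ty": 0,"tz": -0.8,"ax": 0,"ay": 0,"az": 0,"fingers": -0.4},{"tx": 0,"ty": 0,"tz": -0.8,"ax": 0,"ay": 0,"az": 0,"fingers": -0.4},{"tx": 0,"ty": 0,"tz": -0.8,"ax": 0,"ay": 0,"az": 0,"fingers": -0.4},{"tx": -0.5,"ty": 0,"tz": -0.8,"ax": 0,"ay": 0,"az": 0,"fingers": 0},{"tx": -0.7,"ty": 0,"tz": -0.3,"ax": 0,"ay": 0,"az": 0,"fingers": 0},{"tx": -0.7,"ty": 0,"tz": 0,"ax": 0,"ay": 0,"az": 0,"fingers": 0},{"tx": -0.7,"ty": 0,"tz": 0,"ax": 0,"ay": 0,"az": 0,"fingers": 0},{"tx": 0,"ty": 0,"tz": 0,"ax": 0,"ay": 0,"az": 0,"fingers": 0},{"tx": 0,"ty": 0,"tz": 0,"ax": 0,"ay": 0,"az": 0,"fingers": 0}])

```text
time: 20.8
ee_pos: [0.5671, 0.1485, 0.351]
tcp_rot: [-180.0, -0.1, -17.0]
wrist_force: [-0.4, 0.4, 0.3]
gripper_width: 0.043
grasp_force: 0.0
```

```bash
python3 - <<'E'
from h import *
o=get_obs(); w=camera("wrist");print(o['time'],o['ee_pos'],o['tcp_rot'],o['gripper_width'],o['joint_positions'])
cv2.imwrite("pics/w7.png",cv2.resize(w,(480,360))[:,:,::-1])
E
```

```text
20.8 [0.56708441 0.1485323  0.35099356] [-1.79962037e+02 -1.07229286e-01 -1.70016795e+01] 0.04304968249070052 [ 3.78317173e+00  2.07390348e+01  8.73819110e+01 -2.69447062e-03
  7.17653320e+01  1.10785656e+02]
```

View pics/w7.png

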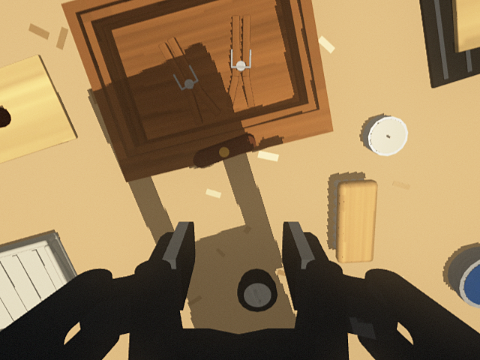

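Both pegs lie in the open box at (184,80) and (240,62). The brush is at about (357,220) and the plug at (257,290), both in the resized picture.

```bash
python3 - <<'E'
from h import *
o=get_obs(); k=4/3
q=ray("wrist",np.array([(339,181),(377,181),(374,262),(337,260)])*k,.03,o); print(q.mean(0),np.degrees(np.arctan2(*(q[0]+q[1]-q[2]-q[3])[[1,0]])),np.linalg.norm(q[0]-q[1]),np.linalg.norm(q[0]-q[3]))
print(ray("wrist",np.array([(258,290),(261,294)])*k,.022,o))
im=cv2.imread("pics/top0.png"); 
print("top: brush", rect("top",np.pad((im[200:252,280:318,2]>165).astype(np.uint8),((200,228),(280,322))),.03), "plug",ray("top",[(257.4,249)],.022))
E
```

```text
[0.47904686 0.05361863 0.03      ] -12.720709712278685 0.036052683348223646 0.08459626079986074
[[0.42762855 0.16930192 0.022     ]
 [0.42181602 0.16757513 0.022     ]]
top: brush [(475, 52, 78, 29, -13.9, array([302., 227.]))] plug [[0.42160669 0.16822059 0.022     ]]
```

```bash
python3 - <<'E'
from h import *
go(.477,.053,.12,-13.5); go(.477,.053,.028,-13.5)
E
```

```text
az -0.039 t [-1.66  2.84  1.9 ] rows>= 4
az -0.039 t [-1.66  2.84  4.2 ] rows>= 6
```

jog_arm(motion=[{"tx": 0,"ty": 0,"tz": 0,"ax": 0,"ay": 0,"az": -0.039,"fingers": 0.5},{"tx": -0.41,"ty": 0.71,"tz": 0,"ax": 0,"ay": 0,"az": 0,"fingers": 0.5},{"tx": -0.41,"ty": 0.71,"tz": 0,"ax": 0,"ay": 0,"az": 0,"fingers": 0.5},{"tx": -0.42,"ty": 0.71,"tz": 0.3,"ax": 0,"ay": 0,"az": 0,"fingers": 0.5},{"tx": -0.42,"ty": 0.71,"tz": 0.5,"ax": 0,"ay": 0,"az": 0,"fingers": 0.5},{"tx": 0,"ty": 0,"tz": 0.8,"ax": 0,"ay": 0,"az": 0,"fingers": 0.5},{"tx": 0,"ty": 0,"tz": 0.8,"ax": 0,"ay": 0,"az": 0,"fingers": 0.5},{"tx": 0,"ty": 0,"tz": 0.8,"ax": 0,"ay": 0,"az": 0,"fingers": 0.5},{"tx": 0,"ty": 0,"tz": 0.5,"ax": 0,"ay": 0,"az": 0,"fingers": 0.5},{"tx": 0,"ty": 0,"tz": 0,"ax": 0,"ay": 0,"az": 0,"fingers": 0.5}])

```text
time: 21.68
ee_pos: [0.4765, 0.0524, 0.1979]
tcp_rot: [179.9, 0.4, -13.6]
wrist_force: [-0.4, -0.7, -0.7]
gripper_width: 0.0641
grasp_force: 0.0
```

```bash
python3 - <<'E'
from h import *
o=get_obs(); print(o['ee_pos'],o['gripper_width']);go(.477,.053,.028,-13.5)
E
```

```text
[0.47645183 0.05242651 0.19787785] 0.06410421089187864
az -0.002 t [ 0.01 -0.02  0.38] rows>= 1
```

jog_arm(motion=[{"tx": 0,"ty": 0,"tz": 0.3,"ax": 0,"ay": 0,"az": 0,"fingers": 0.5},{"tx": 0,"ty": 0,"tz": 0.1,"ax": 0,"ay": 0,"az": 0,"fingers": 0.5},{"tx": 0,"ty": 0,"tz": 0,"ax": 0,"ay": 0,"az": 0,"fingers": 0.5},{"tx": 0,"ty": 0,"tz": 0,"ax": 0,"ay": 0,"az": 0,"fingers": -0.5},{"tx": 0,"ty": 0,"tz": 0,"ax": 0,"ay": 0,"az": 0,"fingers": -0.5},{"tx": 0,"ty": 0,"tz": 0,"ax": 0,"ay": 0,"az": 0,"fingers": -0.5},{"tx": 0,"ty": 0,"tz": 0,"ax": 0,"ay": 0,"az": 0,"fingers": -0.5},{"tx": 0,"ty": 0,"tz": 0,"ax": 0,"ay": 0,"az": 0,"fingers": -0.5}], squeeze=35)

```text
time: 22.35
ee_pos: [0.4777, 0.0531, 0.1867]
tcp_rot: [-180.0, -0.2, -13.6]
wrist_force: [-0.7, -0.6, 7.0]
gripper_width: 0.0371
grasp_force: 35.9
```

jog_arm(motion=[{"tx": 0,"ty": 0,"tz": -0.4,"ax": 0,"ay": 0,"az": 0,"fingers": -0.5},{"tx": 0,"ty": 0,"tz": -0.7,"ax": 0,"ay": 0,"az": 0,"fingers": -0.5},{"tx": 0,"ty": 0,"tz": -0.8,"ax": 0,"ay": 0,"az": -0.06,"fingers": -0.5},{"tx": 0,"ty": 0,"tz": -0.8,"ax": 0,"ay": 0,"az": -0.078,"fingers": -0.5},{"tx": 0,"ty": 0,"tz": -0.8,"ax": 0,"ay": 0,"az": -0.078,"fingers": -0.5},{"tx": 0,"ty": 0,"tz": -0.5,"ax": 0,"ay": 0,"az": -0.078,"fingers": -0.5},{"tx": 0,"ty": 0,"tz": 0,"ax": 0,"ay": 0,"az": -0.078,"fingers": -0.5},{"tx": 0,"ty": 0,"tz": 0,"ax": 0,"ay": 0,"az": -0.078,"fingers": -0.5},{"tx": 0,"ty": 0,"tz": 0,"ax": 0,"ay": 0,"az": -0.078,"fingers": -0.5},{"tx": 0,"ty": 0,"tz": 0,"ax": 0,"ay": 0,"az": -0.078,"fingers": -0.5}])

```text
time: 23.18
ee_pos: [0.4767, 0.0532, 0.346]
tcp_rot: [180.0, -0.0, 41.3]
wrist_force: [-0.1, -0.7, -0.7]
gripper_width: 0.037
grasp_force: 35.4
```

jog_arm(motion=[{"tx": 0,"ty": 0,"tz": 0,"ax": 0,"ay": 0,"az": -0.078,"fingers": -0.5},{"tx": 0,"ty": 0,"tz": 0,"ax": 0,"ay": 0,"az": -0.078,"fingers": -0.5},{"tx": 0,"ty": 0,"tz": 0,"ax": 0,"ay": 0,"az": -0.078,"fingers": -0.5},{"tx": 0,"ty": 0,"tz": 0,"ax": 0,"ay": 0,"az": -0.078,"fingers": -0.5},{"tx": 0,"ty": 0,"tz": 0,"ax": 0,"ay": 0,"az": -0.078,"fingers": -0.5},{"tx": 0,"ty": 0,"tz": 0,"ax": 0,"ay": 0,"az": -0.078,"fingers": -0.5},{"tx": 0,"ty": 0,"tz": 0,"ax": 0,"ay": 0,"az": -0.07,"fingers": -0.5},{"tx": 0,"ty": 0,"tz": 0,"ax": 0,"ay": 0,"az": 0,"fingers": -0.5}])

```text
time: 23.85
ee_pos: [0.4768, 0.0532, 0.3457]
tcp_rot: [-180.0, -0.0, 89.6]
wrist_force: [0.0, -0.7, -1.2]
gripper_width: 0.0373
grasp_force: 35.3
```

```bash
python3 - <<'E'
from h import *
o=get_obs(); print(o['ee_pos'],o['gripper_width'],o['tcp_rot']);go(.495,.34,.16,90)
E
```

```text
[0.47678671 0.05319013 0.34565546] 0.03728063092296526 [-1.79997489e+02 -3.72012782e-04  8.96167573e+01]
az -0.004 t [7.17 0.46 0.77] rows>= 8
```

jog_arm(motion=[{"tx": 0.75,"ty": 0.05,"tz": 0,"ax": 0,"ay": 0,"az": 0,"fingers": -0.5},{"tx": 0.75,"ty": 0.05,"tz": 0,"ax": 0,"ay": 0,"az": 0,"fingers": -0.5},{"tx": 0.75,"ty": 0.05,"tz": 0,"ax": 0,"ay": 0,"az": 0,"fingers": -0.5},{"tx": 0.75,"ty": 0.05,"tz": 0,"ax": 0,"ay": 0,"az": 0,"fingers": -0.5},{"tx": 0.75,"ty": 0.05,"tz": 0,"ax": 0,"ay": 0,"az": 0,"fingers": -0.5},{"tx": 0.75,"ty": 0.05,"tz": 0,"ax": 0,"ay": 0,"az": 0,"fingers": -0.5},{"tx": 0.75,"ty": 0.05,"tz": 0,"ax": 0,"ay": 0,"az": 0,"fingers": -0.5},{"tx": 0.75,"ty": 0.05,"tz": 0,"ax": 0,"ay": 0,"az": 0,"fingers": -0.5},{"tx": 0.75,"ty": 0.05,"tz": 0,"ax": 0,"ay": 0,"az": 0,"fingers": -0.5},{"tx": 0,"ty": 0,"tz": 0,"ax": 0,"ay": 0,"az": 0,"fingers": -0.5}])

```text
time: 24.68
ee_pos: [0.4975, 0.3273, 0.3455]
tcp_rot: [180.0, -0.2, 89.4]
wrist_force: [-0.2, 0.8, -0.8]
gripper_width: 0.0372
grasp_force: 35.4
```

```bash
python3 - <<'E'
from h import *
o=get_obs(); w=camera("wrist");print(o['time'],o['ee_pos'],o['tcp_rot'],o['gripper_width'])
cv2.imwrite("pics/w8.png",w[:,:,::-1])
E
```

```text
24.6833 [0.49751814 0.32732065 0.34547368] [ 1.79963739e+02 -1.61129521e-01  8.93741314e+01] 0.03723474246654192
```

View pics/w8.png

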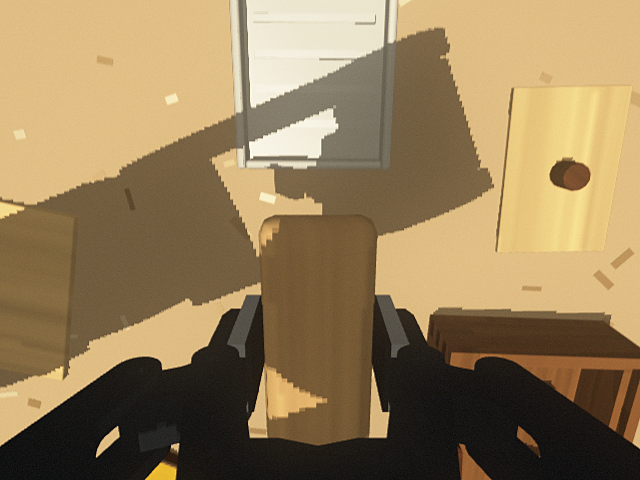

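The brush is level in the grip. The dish's near rim runs from (238,167) to (389,167).

```bash
python3 - <<'E'
from h import *
o=get_obs(); q=ray("wrist",[(238,167),(389,167),(231,10),(397,10)],.022,o); print(q.round(4))
c=q[:2].mean(0)[:2]+[0,.075]; print(c); go(c[0],c[1],.036,90)
E
```

```text
[[0.4432 0.3631 0.022 ]
 [0.5463 0.3621 0.022 ]
 [0.4449 0.4597 0.022 ]
 [0.5478 0.4586 0.022 ]]
[0.49474544 0.43759003]
az -0.007 t [ 2.81 -0.07  3.86] rows>= 5
```

jog_arm(motion=[{"tx": 0.7,"ty": -0.03,"tz": 0,"ax": 0,"ay": 0,"az": -0.007,"fingers": -0.5},{"tx": 0.7,"ty": -0.03,"tz": 0,"ax": 0,"ay": 0,"az": 0,"fingers": -0.5},{"tx": 0.7,"ty": 0,"tz": 0,"ax": 0,"ay": 0,"az": 0,"fingers": -0.5},{"tx": 0.7,"ty": 0,"tz": 0.2,"ax": 0,"ay": 0,"az": 0,"fingers": -0.5},{"tx": 0,"ty": 0,"tz": 0.6,"ax": 0,"ay": 0,"az": 0,"fingers": -0.5},{"tx": 0,"ty": 0,"tz": 0.7,"ax": 0,"ay": 0,"az": 0,"fingers": -0.5},{"tx": 0,"ty": 0,"tz": 0.7,"ax": 0,"ay": 0,"az": 0,"fingers": -0.5},{"tx": 0,"ty": 0,"tz": 0.6,"ax": 0,"ay": 0,"az": 0,"fingers": -0.5},{"tx": 0,"ty": 0,"tz": 0.4,"ax": 0,"ay": 0,"az": 0,"fingers": -0.5},{"tx": 0,"ty": 0,"tz": 0,"ax": 0,"ay": 0,"az": 0,"fingers": -0.5}])

```text
time: 25.57
ee_pos: [0.4945, 0.4328, 0.2131]
tcp_rot: [-179.6, 0.3, 89.8]
wrist_force: [-0.8, -0.5, -1.6]
gripper_width: 0.0374
grasp_force: 35.4
```

```bash
python3 - <<'E'
from h import *
go(.4955,.437,.0395,90)
E
```

```text
az -0.002 t [0.1  0.02 0.47] rows>= 1
```

jog_arm(motion=[{"tx": 0,"ty": 0,"tz": 0.3,"ax": 0,"ay": 0,"az": 0,"fingers": -0.5},{"tx": 0,"ty": 0,"tz": 0.14,"ax": 0,"ay": 0,"az": 0,"fingers": -0.5},{"tx": 0,"ty": 0,"tz": 0,"ax": 0,"ay": 0,"az": 0,"fingers": -0.5},{"tx": 0,"ty": 0,"tz": 0,"ax": 0,"ay": 0,"az": 0,"fingers": -0.5},{"tx": 0,"ty": 0,"tz": 0,"ax": 0,"ay": 0,"az": 0,"fingers": 0.15},{"tx": 0,"ty": 0,"tz": 0,"ax": 0,"ay": 0,"az": 0,"fingers": 0.15},{"tx": 0,"ty": 0,"tz": 0,"ax": 0,"ay": 0,"az": 0,"fingers": 0.15}])

```text
time: 26.15
ee_pos: [0.496, 0.4351, 0.2009]
tcp_rot: [179.9, -0.0, 90.0]
wrist_force: [-0.1, 1.0, -0.5]
gripper_width: 0.0489
grasp_force: 0.0
```

jog_arm(motion=[{"tx": 0,"ty": 0,"tz": -0.4,"ax": 0,"ay": 0,"az": 0,"fingers": 0.15},{"tx": 0,"ty": 0,"tz": -0.8,"ax": 0,"ay": 0,"az": 0,"fingers": 0.15},{"tx": 0,"ty": 0,"tz": -0.8,"ax": 0,"ay": 0,"az": 0,"fingers": 0.15},{"tx": 0,"ty": 0,"tz": -0.8,"ax": 0,"ay": 0,"az": 0,"fingers": 0.15},{"tx": 0,"ty": 0,"tz": 0,"ax": 0,"ay": 0,"az": 0,"fingers": 0.5},{"tx": 0,"ty": 0,"tz": 0,"ax": 0,"ay": 0,"az": 0,"fingers": 0.5}])

```text
time: 26.65
ee_pos: [0.4963, 0.4354, 0.3154]
tcp_rot: [179.7, -0.2, 90.0]
wrist_force: [-0.1, -0.7, -0.6]
gripper_width: 0.0639
grasp_force: 0.0
```

```bash
python3 - <<'E'
from h import *
go(.4235,.1685,.15,90);go(.4235,.1685,.024,90)
E
```

```text
az 0.000 t [-6.67 -1.82  0.27] rows>= 7
az 0.000 t [-6.67 -1.82  3.42] rows>= 8
```

jog_arm(motion=[{"tx": -0.741,"ty": -0.202,"tz": 0,"ax": 0,"ay": 0,"az": 0,"fingers": 0.5},{"tx": -0.741,"ty": -0.202,"tz": 0,"ax": 0,"ay": 0,"az": 0,"fingers": 0.5},{"tx": -0.741,"ty": -0.202,"tz": 0,"ax": 0,"ay": 0,"az": 0,"fingers": 0.5},{"tx": -0.741,"ty": -0.202,"tz": 0,"ax": 0,"ay": 0,"az": 0,"fingers": 0.5},{"tx": -0.741,"ty": -0.202,"tz": 0,"ax": 0,"ay": 0,"az": 0,"fingers": 0.5},{"tx": -0.741,"ty": -0.202,"tz": 0,"ax": 0,"ay": 0,"az": 0,"fingers": 0.5},{"tx": -0.741,"ty": -0.202,"tz": 0,"ax": 0,"ay": 0,"az": 0,"fingers": 0.5},{"tx": -0.741,"ty": -0.202,"tz": 0,"ax": 0,"ay": 0,"az": 0,"fingers": 0.5},{"tx": -0.741,"ty": -0.202,"tz": 0,"ax": 0,"ay": 0,"az": 0,"fingers": 0.5},{"tx": 0,"ty": 0,"tz": 0,"ax": 0,"ay": 0,"az": 0,"fingers": 0.5}])

```text
time: 27.48
ee_pos: [0.421, 0.1647, 0.3105]
tcp_rot: [-179.7, 0.1, 89.9]
wrist_force: [-0.3, 0.1, 0.2]
gripper_width: 0.0642
grasp_force: 0.0
```

```bash
python3 - <<'E'
from h import *
o=get_obs(); w=camera("wrist"); t=camera("top"); s=camera("side")
go(.4235,.1685,.02,90)
cv2.imwrite("pics/w9.png",np.hstack([cv2.resize(w,(400,300)),cv2.resize(t[180:270,100:220],(400,300))])[:,:,::-1])
E
```

```text
az -0.001 t [0.01 0.01 3.42] rows>= 4
```

View pics/w9.png

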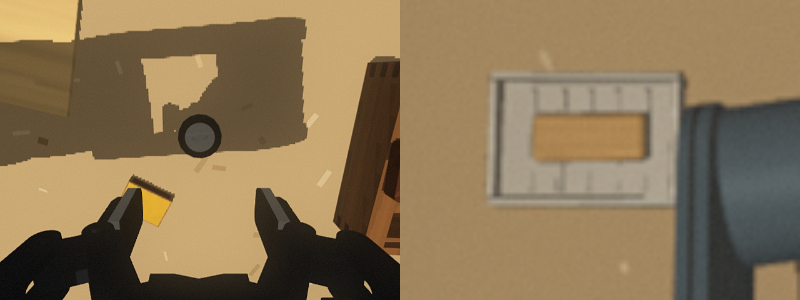

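The brush sits flat in the middle of the dish. The plug is at (200,137) in the left half, and the yellow sponge is clear of the fingers.

```bash
python3 - <<'E'
from h import *
o=get_obs(); p=ray("wrist",[(200*1.6,136*1.6)],.022,o)[0]; print(p); go(p[0],p[1],.02,90)
E
```

```text
[0.4241131  0.17774852 0.022     ]
az -0.001 t [0.24 0.03 3.42] rows>= 4
```

jog_arm(motion=[{"tx": 0.14,"ty": 0.01,"tz": 0.4,"ax": 0,"ay": 0,"az": 0,"fingers": 0.6},{"tx": 0,"ty": 0,"tz": 0.7,"ax": 0,"ay": 0,"az": 0,"fingers": 0.6},{"tx": 0,"ty": 0,"tz": 0.8,"ax": 0,"ay": 0,"az": 0,"fingers": 0.6},{"tx": 0,"ty": 0,"tz": 0.7,"ax": 0,"ay": 0,"az": 0,"fingers": 0.6},{"tx": 0,"ty": 0,"tz": 0.5,"ax": 0,"ay": 0,"az": 0,"fingers": 0.6},{"tx": 0,"ty": 0,"tz": 0.25,"ax": 0,"ay": 0,"az": 0,"fingers": 0.6},{"tx": 0,"ty": 0,"tz": 0,"ax": 0,"ay": 0,"az": 0,"fingers": 0.6},{"tx": 0,"ty": 0,"tz": 0,"ax": 0,"ay": 0,"az": 0,"fingers": 0.6}])

```text
time: 28.3
ee_pos: [0.4235, 0.1746, 0.1772]
tcp_rot: [-179.9, 0.0, 90.1]
wrist_force: [0.3, 0.6, 0.3]
gripper_width: 0.0683
grasp_force: 0.0
```

jog_arm(motion=[{"tx": 0,"ty": 0,"tz": 0,"ax": 0,"ay": 0,"az": 0,"fingers": -0.2},{"tx": 0,"ty": 0,"tz": 0,"ax": 0,"ay": 0,"az": 0,"fingers": -0.2},{"tx": 0,"ty": 0,"tz": 0,"ax": 0,"ay": 0,"az": 0,"fingers": -0.2},{"tx": 0,"ty": 0,"tz": 0,"ax": 0,"ay": 0,"az": 0,"fingers": -0.2},{"tx": 0,"ty": 0,"tz": 0,"ax": 0,"ay": 0,"az": 0,"fingers": -0.2}], squeeze=30)

```text
time: 28.72
ee_pos: [0.424, 0.174, 0.179]
tcp_rot: [179.9, -0.0, 90.0]
wrist_force: [-1.1, 1.9, 6.8]
gripper_width: 0.042
grasp_force: 30.3
```

jog_arm(motion=[{"tx": 0,"ty": 0,"tz": -0.4,"ax": 0,"ay": 0,"az": 0,"fingers": -0.2},{"tx": 0,"ty": 0,"tz": -0.7,"ax": 0,"ay": 0,"az": 0,"fingers": -0.2},{"tx": 0,"ty": 0,"tz": -0.8,"ax": 0,"ay": 0,"az": 0,"fingers": -0.2},{"tx": 0,"ty": 0,"tz": -0.8,"ax": 0,"ay": 0,"az": 0,"fingers": -0.2},{"tx": 0,"ty": 0,"tz": -0.7,"ax": 0,"ay": 0,"az": 0,"fingers": -0.2},{"tx": 0,"ty": 0,"tz": 0,"ax": 0,"ay": 0,"az": 0,"fingers": -0.2}])

```text
time: 29.22
ee_pos: [0.4253, 0.174, 0.3196]
tcp_rot: [179.4, -0.1, 90.0]
wrist_force: [0.6, 0.5, -0.8]
gripper_width: 0.0418
grasp_force: 30.8
```

```bash
python3 - <<'E'
from h import *
im=cv2.imread("pics/top0.png")
# large bay inside corners from top0 (crop px /1.95 + offset)
k=lambda u,v:(u/1.95+120,v/1.95+120)
print(ray("top",[k(672,168),k(752,152)],.04).round(3)); print(ray("top",[k(721,198)],.004).round(3), ray("top",[k(722,197)],.02).round(3))
go(.482,-.42,.15,90)
E
```

```text
[[ 0.525 -0.368  0.04 ]
 [ 0.545 -0.474  0.04 ]]
[[ 0.488 -0.442  0.004]] [[ 0.488 -0.438  0.02 ]]
az 0.000 t [-14.85   1.42   0.37] rows>= 15
```

jog_arm(motion=[{"tx": -0.755,"ty": 0.08,"tz": 0,"ax": 0,"ay": 0,"az": 0,"fingers": -0.2},{"tx": -0.755,"ty": 0.08,"tz": 0,"ax": 0,"ay": 0,"az": 0,"fingers": -0.2},{"tx": -0.755,"ty": 0.08,"tz": 0,"ax": 0,"ay": 0,"az": 0,"fingers": -0.2},{"tx": -0.755,"ty": 0.08,"tz": 0,"ax": 0,"ay": 0,"az": 0,"fingers": -0.2},{"tx": -0.755,"ty": 0.08,"tz": 0,"ax": 0,"ay": 0,"az": 0,"fingers": -0.2},{"tx": -0.755,"ty": 0.08,"tz": 0,"ax": 0,"ay": 0,"az": 0,"fingers": -0.2},{"tx": -0.755,"ty": 0.08,"tz": 0,"ax": 0,"ay": 0,"az": 0,"fingers": -0.2},{"tx": -0.755,"ty": 0.08,"tz": 0,"ax": 0,"ay": 0,"az": 0,"fingers": -0.2},{"tx": -0.755,"ty": 0.08,"tz": 0,"ax": 0,"ay": 0,"az": 0,"fingers": -0.2},{"tx": -0.755,"ty": 0.08,"tz": 0,"ax": 0,"ay": 0,"az": 0,"fingers": -0.2}])

```text
time: 30.05
ee_pos: [0.4552, -0.1298, 0.3135]
tcp_rot: [-180.0, -0.0, 90.0]
wrist_force: [0.4, -0.3, -0.7]
gripper_width: 0.0421
grasp_force: 30.8
```

jog_arm(motion=[{"tx": -0.755,"ty": 0.08,"tz": 0,"ax": 0,"ay": 0,"az": 0,"fingers": -0.2},{"tx": -0.755,"ty": 0.08,"tz": 0,"ax": 0,"ay": 0,"az": 0,"fingers": -0.2},{"tx": -0.755,"ty": 0.08,"tz": 0,"ax": 0,"ay": 0,"az": 0,"fingers": -0.2},{"tx": -0.755,"ty": 0.08,"tz": 0,"ax": 0,"ay": 0,"az": 0,"fingers": -0.2},{"tx": -0.755,"ty": 0.08,"tz": 0,"ax": 0,"ay": 0,"az": 0,"fingers": -0.2},{"tx": -0.755,"ty": 0.08,"tz": 0,"ax": 0,"ay": 0,"az": 0,"fingers": -0.2},{"tx": -0.755,"ty": 0.08,"tz": 0,"ax": 0,"ay": 0,"az": 0,"fingers": -0.2},{"tx": -0.755,"ty": 0.08,"tz": 0,"ax": 0,"ay": 0,"az": 0,"fingers": -0.2},{"tx": 0,"ty": 0,"tz": 0,"ax": 0,"ay": 0,"az": 0,"fingers": -0.2},{"tx": 0,"ty": 0,"tz": 0,"ax": 0,"ay": 0,"az": 0,"fingers": -0.2}])

```text
time: 30.88
ee_pos: [0.4808, -0.3714, 0.3129]
tcp_rot: [-180.0, -0.0, 89.9]
wrist_force: [0.3, 0.4, -0.3]
gripper_width: 0.0418
grasp_force: 30.8
```

```bash
python3 - <<'E'
from h import *
o=get_obs(); w=camera("wrist"); print(o['gripper_width'])
go(.490,-.43,.032,90)
cv2.imwrite("pics/w10.png",cv2.resize(w,(480,360))[:,:,::-1])
E
```

```text
0.041849431767880946
az -0.001 t [-1.5   0.23  3.16] rows>= 4
```

View pics/w10.png

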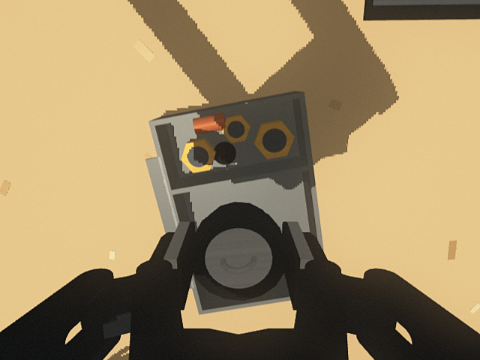

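The plug is held, with its wire eye up. The divider runs from (168,187) to (310,165), and the near tray edge's corners are at (151,121) and (302,93).

```bash
python3 - <<'E'
from h import *
o=get_obs(); q=ray("wrist",np.array([(151,121),(302,93)])*4/3,.04,o)[:,:2]; print(q.round(4))
d=q[0]-q[1]; d/=np.linalg.norm(d); n=np.array([-d[1],d[0]]); n=n if n[1]<0 else -n
c=q.mean(0)+n*.116; print("bay",c); go(*c,.034,90)
E
```

```text
[[ 0.4148 -0.3233]
 [ 0.5272 -0.3031]]
bay [ 0.4915353  -0.42741137]
az -0.001 t [-1.43  0.27  3.11] rows>= 4
```

jog_arm(motion=[{"tx": -0.7,"ty": 0.13,"tz": 0,"ax": 0,"ay": 0,"az": 0,"fingers": -0.2},{"tx": -0.7,"ty": 0.13,"tz": 0,"ax": 0,"ay": 0,"az": 0,"fingers": -0.2},{"tx": 0,"ty": 0,"tz": 0.3,"ax": 0,"ay": 0,"az": 0,"fingers": -0.2},{"tx": 0,"ty": 0,"tz": 0.6,"ax": 0,"ay": 0,"az": 0,"fingers": -0.2},{"tx": 0,"ty": 0,"tz": 0.7,"ax": 0,"ay": 0,"az": 0,"fingers": -0.2},{"tx": 0,"ty": 0,"tz": 0.7,"ax": 0,"ay": 0,"az": 0,"fingers": -0.2},{"tx": 0,"ty": 0,"tz": 0.5,"ax": 0,"ay": 0,"az": 0,"fingers": -0.2},{"tx": 0,"ty": 0,"tz": 0.3,"ax": 0,"ay": 0,"az": 0,"fingers": -0.2},{"tx": 0,"ty": 0,"tz": 0,"ax": 0,"ay": 0,"az": 0,"fingers": -0.2},{"tx": 0,"ty": 0,"tz": 0,"ax": 0,"ay": 0,"az": 0,"fingers": -0.2}])

```text
time: 31.77
ee_pos: [0.4919, -0.425, 0.1898]
tcp_rot: [-180.0, -0.1, 90.1]
wrist_force: [0.5, -0.5, -0.4]
gripper_width: 0.0421
grasp_force: 30.8
```

jog_arm(motion=[{"tx": 0,"ty": 0,"tz": 0.13,"ax": 0,"ay": 0,"az": 0,"fingers": -0.2},{"tx": 0,"ty": 0,"tz": 0,"ax": 0,"ay": 0,"az": 0,"fingers": -0.2},{"tx": 0,"ty": 0,"tz": 0,"ax": 0,"ay": 0,"az": 0,"fingers": 0.3},{"tx": 0,"ty": 0,"tz": 0,"ax": 0,"ay": 0,"az": 0,"fingers": 0.3},{"tx": 0,"ty": 0,"tz": 0,"ax": 0,"ay": 0,"az": 0,"fingers": 0.3},{"tx": 0,"ty": 0,"tz": -0.4,"ax": 0,"ay": 0,"az": 0,"fingers": 0.3},{"tx": 0,"ty": 0,"tz": -0.8,"ax": 0,"ay": 0,"az": 0,"fingers": 0.3},{"tx": 0,"ty": 0,"tz": -0.8,"ax": 0,"ay": 0,"az": 0,"fingers": 0.3},{"tx": 0,"ty": 0,"tz": -0.8,"ax": 0,"ay": 0,"az": 0,"fingers": 0.3},{"tx": 0,"ty": 0,"tz": -0.8,"ax": 0,"ay": 0,"az": 0,"fingers": 0.3}])

```text
time: 32.6
ee_pos: [0.4917, -0.4257, 0.3306]
tcp_rot: [180.0, 0.0, 90.0]
wrist_force: [1.7, 0.0, -0.4]
gripper_width: 0.0554
grasp_force: 0.0
```

jog_arm(motion=[{"tx": 0,"ty": -0.8,"tz": -0.3,"ax": 0,"ay": 0,"az": 0,"fingers": 0.3},{"tx": 0,"ty": -0.8,"tz": 0,"ax": 0,"ay": 0,"az": 0,"fingers": 0.3},{"tx": 0,"ty": -0.8,"tz": 0,"ax": 0,"ay": 0,"az": 0,"fingers": 0.3},{"tx": 0,"ty": -0.8,"tz": 0,"ax": 0,"ay": 0,"az": 0,"fingers": 0.3},{"tx": 0,"ty": 0,"tz": 0,"ax": 0,"ay": 0,"az": 0,"fingers": 0.3},{"tx": 0,"ty": 0,"tz": 0,"ax": 0,"ay": 0,"az": 0,"fingers": 0.3},{"tx": 0,"ty": 0,"tz": 0,"ax": 0,"ay": 0,"az": 0,"fingers": 0.3}])

```text
time: 33.18
ee_pos: [0.364, -0.4262, 0.3414]
tcp_rot: [179.9, 0.1, 90.0]
wrist_force: [0.1, -0.6, -0.0]
gripper_width: 0.0555
grasp_force: 0.0
```

```bash
python3 - <<'E'
from h import *
t=camera("top"); cv2.imwrite("pics/end.png",cv2.resize(t[110:290,110:530],None,fx=1.9,fy=1.9)[:,:,::-1])
E
```

```text
(no output)
```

View pics/end.png

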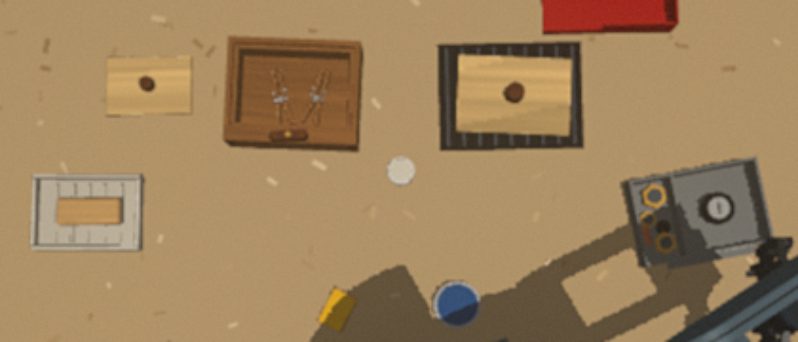

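The final view shows both pegs in the box at (280,95) and (317,97), the cover centred on the mat at (513,93), the brush in the dish at (88,210) and the plug in the large bay at (717,208). Handing in.

```bash
python3 -c "
from bench import *
print(finish_job())"
```

```text
the job is handed in; nothing more can be done
None
```

I handed the job in at about 33 s of the 138 s allowed, and the last camera view shows everything in place: cover on the drip mat, both pegs in the box, plug in the large bay and nail brush flat in the dish; no verdict came back.

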